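# Clear the glass-cutting bench with the tip barrow

### The arm

A 6-joint arm with a two-finger parallel gripper is mounted at the origin on the work surface. World frame = base frame: x ahead of the robot, y to its left, z up, the work surface at z = 0. Lengths are in m, angles in rad, forces in N, time in s.
With the tool pointing down it reaches from about 0.25 to 0.8 m from the base axis. Payload 8.5 kg.
Tool frame: the origin (TCP) lies midway between the tips of the shut fingers; the grasp point (between the pads) lies 19 mm behind it; z points along the fingers, y is the direction in which the jaws open and shut (so a half turn about z gives the same grasp; the last joint's range is limited). The gripper opens to 85 mm and grips with 20 to 120 N. Pads are 22 mm wide; open, the fingers measure 114 mm over their backs; the gripper's body (76 mm by 85 mm) begins 54 mm behind the grasp point. The pads swing forward as they close: fully open they stand 13 mm farther back than shut.
Start: joints at [1.347, 0.238, -0.013, 1.319, 0, 1.571], TCP at [0.117, 0.512, 0.231] pointing down, gripper open.
Joint ranges: [-2.66, 2.66], [-1.03, 1.9], [-1.14, 1.46], [-1.82, 2.27], [-1.45, 1.34], [-3.14, 3.14]. Speed limits (rad/s): [2.22, 2.22, 2.79, 3.14, 3.14, 3.14].

### API

Orientations are given as [roll, pitch, yaw] about the fixed x, y, z axes, in that order (R = Rz(yaw) Ry(pitch) Rx(roll)).
In Python, from rig import * gives the robot as it stands. The module is installed in compiled form; this text tells all that it offers.
- The arm moves only by the tool drive_tool, never from a script. Its argument "moves" is a list of rows, each a list of 7 numbers: the shift along the tool's x, y, z in mm, then the turn, a rotation vector about the tool's x, y, z in degrees, then the finger opening in mm, from 0 to 85.4. A call has 1 to 5 rows; each row shifts and turns the commanded pose from where the row before left it, along the tool's axes as they then stand; what a row does not reach is not made up. A row lasts 1/8 s, in which the tool goes at most 62.5 mm and 10.7 degrees, less where a joint would pass 70% of its speed; a pose out of reach is approached as far as the arm can. A call is refused whole if a number of a shift passes 62.5 or a number of a turn 10.7, either way. A call with a gripper value outside its range is refused whole. The fingers move at their own pace and stop on an object; "newtons" is the grip in N (left out, the last holds). Time passes only in rows, so rows that do not move let the fingers close. It gives the time, the measured TCP pose, the force and the opening at its end, in the units of the state.
- get_state(): the state, without advancing time (a new reading comes with each control period).
- grab_frame(name): name is "side" or "top" or "wrist"; returns the picture (480x640x3 uint8, red, green, blue); there is no depth.
- camera_model(name): a dict with "fx", "fy", "cx", "cy" (pixels), "R" (3x3) and "t" (3): a world point X has camera coordinates R X + t; the wrist camera has in their place "hand_eye" (4x4, takes a point from camera to tool coordinates, whose origin is the TCP and whose axes are the flange's). Camera axes: x right, y down, z forward; pixel columns grow to the right and rows downward; lengths in m; the calibration is good to about 2 mm. A picture is of the moment at which its call begins: read the wrist's pose just before it. camera_model takes no time and is no camera call.
- job_done(): hands the job in, once; it reports no verdict.
The state is a dict: "time_s": time; "qpos": joint angles; "dq": joint speeds; "tau": joint torques, N m; "tool_pos": TCP position; "ee_rot": TCP orientation; "ft_force": force on the tool from outside, world axes, zero at the start; "torque": the same for the moment, N m; "width": finger opening in m.
Only numpy, scipy, OpenCV 4.12 (cv2) and the standard library are available. Lean on these libraries where they do the work, as an engineer would, in place of code of your own. Each camera call takes 0.05 s, during which the arm holds its last target.

### The job

Clear the cutting bench: put all the thick glass offcuts into the yellow tip barrow and, once they are all in it, lift its red handle so the load slides over the wheel into the blue cullet bin, then lower the barrow back onto its legs. Stand every good glass pane from the leaning rest upright on a short end in the wooden rack, one to a slot, fully down and about centred in the slot's length, at whatever point of the job you like. Leave the bottle, jar and tape measure where they are.

Things in the scene. Friction and masses are not known exactly. Their poses are not given: they have to be found in the camera images.
- barrow (a joint): Tilt of the yellow tip barrow about its wheel axle, rad: 0 = level, standing on its legs; grows as the handle is lifted, up to a hard stop at 1.1. Damped hinge, no spring; at all angles it sinks slowly back to 0 if let go. About 0.9 kg; the handle takes roughly 4 to 9 N to lift. Glass begins to slide out at about 0.5 to 0.65, so go to about 1.0 to be sure.
- axle (a point): Centre of the wheel axle, fixed, 50 mm above the table (wheel radius 50 mm). x = horizontal, from the handle towards the bin (the way the load tips), y along the axle, z up. The axle is held in a fixed fork, so the barrow only tilts.
- handle (a point): Middle of the barrow's red round cross-bar handle, 18 mm thick, 124 mm between its two side shafts, lying along the axle direction (this point's y). Tilts with the barrow. When level it lies 260 mm behind and 85 mm above the axle (135 mm above the table), 60 mm behind the tray's back wall, with free space below it. It can be pinched from above and may turn between the fingers as the barrow tilts.
- tray_floor (a point): Centre of the inner floor of the barrow's tray, tilts with the barrow; x towards the open front lip, z up out of the tray. Inside 215 long (x) by 190 wide (y) mm, walls 45 mm high at the back and both sides, front open. When level the floor is 110 mm above the table.
- bin_floor (a point): Point on the inner floor of the fixed blue cullet bin in front of the barrow's wheel: the middle of the foot of the wall next to the wheel, 6 mm above the table, axes as the axle's. Inside, the bin reaches from here 190 (x) by 270 (y, 135 to either side) mm; the wall next to the wheel 36 mm high, the others 80 mm.
- rest: Fixed plywood leaning rest on which the panes start, 250 mm wide (y). Its board leans 0.26 rad from upright, top towards -x; it supports a pane only over the lower 68 mm, so the upper 52 mm stands free front and back. Origin on the table, below the panes' upper edges; x away from the upper edges.
- rack: Fixed light-wood slotted rack, 138 (x) by 90 (y) by 55 (z) mm, origin at the centre of its underside. Three slots at x = -42, 0 and +42 mm run along y through its whole length, each 13 mm wide and 40 mm deep; slot floor at z = 15 mm.
- pane1: Red glass pane, 8 (x, thickness) by 60 (y) by 120 (z) mm, 0.15 kg, origin in mid-thickness and mid-width, 40 mm above its lower short end (80 mm below its upper one). At the start it leans on the rest with its z up the slope. May be absent.
- pane2: Amber glass pane, 8 (x, thickness) by 60 (y) by 120 (z) mm, 0.15 kg, origin in mid-thickness and mid-width, 40 mm above its lower short end (80 mm below its upper one). At the start it leans on the rest with its z up the slope. May be absent.
- pane3: Dark green glass pane, 8 (x, thickness) by 60 (y) by 120 (z) mm, 0.15 kg, origin in mid-thickness and mid-width, 40 mm above its lower short end (80 mm below its upper one). At the start it leans on the rest with its z up the slope. May be absent.
- offcut1: Red slab-glass offcut lying on the table, about 73 long by 34 wide by 25 mm thick, one end bent a little to the left (+y). Origin on its underside, x along its length; it reaches from x = -31 to +42 mm; sides 34 mm apart (y = -17 and +17) between x = -31 and +8 mm, where it can be gripped. About 0.13 kg. May be absent.
- offcut2: Orange slab-glass offcut lying on the table, about 73 long by 34 wide by 25 mm thick, one end bent a little to the left (+y). Origin on its underside, x along its length; it reaches from x = -31 to +42 mm; sides 34 mm apart (y = -17 and +17) between x = -31 and +8 mm, where it can be gripped. About 0.13 kg. May be absent.
- offcut3: Amber slab-glass offcut lying on the table, about 73 long by 34 wide by 25 mm thick, one end bent a little to the left (+y). Origin on its underside, x along its length; it reaches from x = -31 to +42 mm; sides 34 mm apart (y = -17 and +17) between x = -31 and +8 mm, where it can be gripped. About 0.13 kg. May be absent.
- offcut4: Dark wine-red slab-glass offcut lying on the table, about 73 long by 34 wide by 25 mm thick, one end bent a little to the left (+y). Origin on its underside, x along its length; it reaches from x = -31 to +42 mm; sides 34 mm apart (y = -17 and +17) between x = -31 and +8 mm, where it can be gripped. About 0.13 kg. May be absent.
- bottle: Bystander: amber bottle, 48 mm across, 110 mm tall, origin under its centre.
- jar: Bystander: open white jar, 80 mm across, 75 mm tall, origin under its centre.
- tape: Bystander: yellow tape measure, 65 by 35 by 60 mm, origin under its centre.

How it is judged:
On the way, in this order (a step that is already met when the one before it is completed fails the run):
1. all offcuts lie in the tray of the level barrow, let go (value of joint barrow below 0.08 rad and x of offcut1 in the frame of tray_floor between -0.11 and 0.11 m and y of offcut1 in the frame of tray_floor between -0.098 and 0.098 m and z of offcut1 in the frame of tray_floor between -0.01 and 0.06 m and contact force between the fingers and offcut1 below 0.3 N and x of offcut2 in the frame of tray_floor between -0.11 and 0.11 m and y of offcut2 in the frame of tray_floor between -0.098 and 0.098 m and z of offcut2 in the frame of tray_floor between -0.01 and 0.06 m and contact force between the fingers and offcut2 below 0.3 N and x of offcut3 in the frame of tray_floor between -0.11 and 0.11 m and y of offcut3 in the frame of tray_floor between -0.098 and 0.098 m and z of offcut3 in the frame of tray_floor between -0.01 and 0.06 m and contact force between the fingers and offcut3 below 0.3 N and x of offcut4 in the frame of tray_floor between -0.11 and 0.11 m and y of offcut4 in the frame of tray_floor between -0.098 and 0.098 m and z of offcut4 in the frame of tray_floor between -0.01 and 0.06 m and contact force between the fingers and offcut4 below 0.3 N), for 0.2 s.
2. the barrow is tipped forward by its handle, by more than 0.75 rad (value of joint barrow above 0.75 rad), for 0.1 s.
3. the barrow is lowered back onto its legs (value of joint barrow below 0.06 rad), for 0.2 s.
At the end, for the whole second after the job is handed in: Every offcut is at rest in the blue bin; barrow level (under 0.06 rad); every pane stands at rest in a rack slot on a short end at the slot floor (origin 47 to 65 mm above the rack's underside), within 0.25 rad of upright and of the slot, within 25 mm of its middle (value of joint barrow below 0.06 rad and y of offcut1 in the frame of bin_floor between -0.14 and 0.14 m and z of offcut1 in the frame of bin_floor between -0.01 and 0.075 m and x of offcut1 in the frame of bin_floor between -0.005 and 0.195 m and linear speed of each of offcut1, offcut2, offcut3, offcut4, pane1, pane2, pane3 below 0.03 m/s and y of offcut2 in the frame of bin_floor between -0.14 and 0.14 m and z of offcut2 in the frame of bin_floor between -0.01 and 0.075 m and x of offcut2 in the frame of bin_floor between -0.005 and 0.195 m and y of offcut3 in the frame of bin_floor between -0.14 and 0.14 m and z of offcut3 in the frame of bin_floor between -0.01 and 0.075 m and x of offcut3 in the frame of bin_floor between -0.005 and 0.195 m and y of offcut4 in the frame of bin_floor between -0.14 and 0.14 m and z of offcut4 in the frame of bin_floor between -0.01 and 0.075 m and x of offcut4 in the frame of bin_floor between -0.005 and 0.195 m and x of pane1 in the frame of rack between -0.056 and 0.056 m and y of pane1 in the frame of rack between -0.025 and 0.025 m and z of pane1 in the frame of rack between 0.047 and 0.065 m and angle between the z axis of each of pane1, pane2, pane3 and the z axis of rack, either way round below 0.25 rad and angle between the x axis of each of pane1, pane2, pane3 and the x axis of rack, either way round below 0.25 rad and x of pane2 in the frame of rack between -0.056 and 0.056 m and y of pane2 in the frame of rack between -0.025 and 0.025 m and z of pane2 in the frame of rack between 0.047 and 0.065 m and x of pane3 in the frame of rack between -0.056 and 0.056 m and y of pane3 in the frame of rack between -0.025 and 0.025 m and z of pane3 in the frame of rack between 0.047 and 0.065 m); the robot touches nothing.
It fails at once if the amber bottle is knocked over or pushed more than 50 mm (distance of bottle from where it was at the start of the episode above 0.05 m or angle between bottle's own z axis and vertical above 0.6 rad).
It fails at once if the white jar is knocked over or pushed more than 50 mm (distance of jar from where it was at the start of the episode above 0.05 m or angle between jar's own z axis and vertical above 0.6 rad).
It fails at once if the tape measure is knocked over or pushed more than 50 mm (distance of tape from where it was at the start of the episode above 0.05 m or angle between tape's own z axis and vertical above 0.6 rad).
Of offcut1, offcut2, offcut3, offcut4 only 2 to 4 are there at a start; the rules pass over those that are not, and their reading is None.
Of pane1, pane2, pane3 only 2 to 3 are there at a start; the rules pass over those that are not, and their reading is None.
At some moment in a run one of offcut1, offcut2, offcut3, offcut4 may be knocked a few centimetres aside while the robot is not near it.
It also fails if it takes over 210 s, if anything falls off the work surface, if the arm or the gripper's body presses on something with over 40 N, if the wrist force passes 120 N, or if a joint passes its speed limit or range.

## Working session

There is one attempt and no reset: what is moved stays moved. The work goes in short steps, Python scripts to look and compute and a tool call to move; the robot and the scene stay as the last step left them, time stands still between calls to the robot, and variables do not carry over. Pictures are saved under pics/ and viewed, and the job is handed in when it is done.

Besides the shell and the picture viewer there is one more tool, called as name(argument=value, ...), one argument or row to a line, values as JSON. drive_tool: Moves the arm, as the interface text tells. Its arguments: {"type":"object","properties":{"moves":{"type":"array","items":{"type":"array","items":{"type":"number"}}},"newtons":{"type":"number"}},"required":["moves"]}

I'll start by looking at the scene.

```bash
mkdir -p pics; ls; python3 - <<'E'
from rig import *
import cv2, numpy as np
s=get_state(); print({k:np.round(v,3).tolist() for k,v in s.items()})
for n in ["side","top"]:
    im=grab_frame(n); cv2.imwrite(f"pics/{n}0.png",im[:,:,::-1])
for n in ["side","top","wrist"]:
    print(n,{k:np.round(v,4).tolist() for k,v in camera_model(n).items()})
E
```

```text
pics
{'time_s': 0.0, 'qpos': [1.347, 0.239, -0.014, 1.319, -0.0, 1.571], 'dq': [-0.001, -0.001, -0.001, -0.0, -0.0, 0.0], 'tau': [-0.002, -53.877, 34.644, 0.018, -0.0, -0.0], 'tool_pos': [0.116, 0.511, 0.231], 'ee_rot': [-3.14, 0.0, 2.918], 'ft_force': [-0.14, 0.167, -0.325], 'torque': [-0.036, -0.014, 0.016], 'width': 0.085}
side {'fx': 530.1959, 'fy': 530.1959, 'cx': 316.6221, 'cy': 236.3664, 'R': [[-0.8277, -0.5611, 0.0075], [-0.4345, 0.6324, -0.6413], [0.355, -0.5341, -0.7673]], 't': [0.4984, 0.3357, 0.8998]}
top {'fx': 492.9811, 'fy': 492.9811, 'cx': 325.0118, 'cy': 243.4793, 'R': [[-0.0078, -0.9998, -0.0208], [-0.9876, 0.011, -0.1565], [0.1567, 0.0193, -0.9875]], 't': [0.0033, 0.6032, 1.0612]}
wrist {'fx': 377.6373, 'fy': 377.6373, 'cx': 324.0999, 'cy': 237.8953, 'hand_eye': [[0.0007, -0.9549, -0.2969, 0.0763], [1.0, 0.0007, 0.0002, 0.0001], [0.0001, -0.2969, 0.9549, -0.1435], [0.0, 0.0, 0.0, 1.0]]}
```

View pics/top0.png

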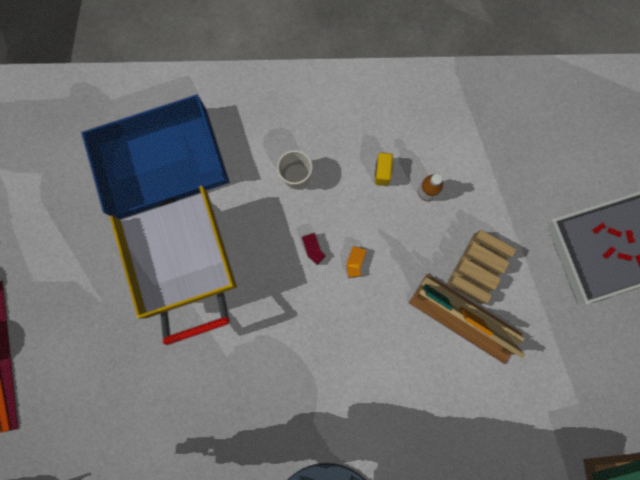

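View pics/side0.png

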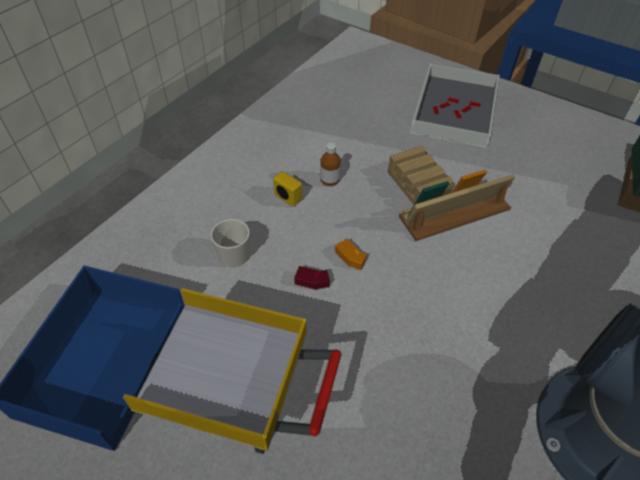

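```bash
cat > h.py <<'E'
from rig import *
import cv2, numpy as np
from scipy.spatial.transform import Rotation as Rn
from scipy.optimize import least_squares
def cam(n,s=None):
    m=camera_model(n); K=np.array([[m['fx'],0,m['cx']],[0,m['fy'],m['cy']],[0,0,1]])
    if n!='wrist': return K,np.array(m['R']),np.array(m['t'])
    s=s or get_state(); T=np.eye(4); T[:3,:3]=Rn.from_euler('xyz',s['ee_rot']).as_matrix(); T[:3,3]=s['tool_pos']
    W=np.linalg.inv(T@np.array(m['hand_eye'])); return K,W[:3,:3],W[:3,3]
def proj(c,X):
    K,R,t=c; p=(np.atleast_2d(X)@R.T+t)@K.T; return p[:,:2]/p[:,2:]
def ray(c,uv,z):
    K,R,t=c; C=-R.T@t; uv=np.atleast_2d(uv).astype(float); d=(np.c_[uv,np.ones(len(uv))]@np.linalg.inv(K).T)@R
    return C+d*((z-C[2])/d[:,2:])
def tri(cs,uvs):
    A=[];b=[]
    for (K,R,t),uv in zip(cs,uvs):
        C=-R.T@t; d=R.T@np.linalg.inv(K)@np.array([*uv,1.]); d/=np.linalg.norm(d); P=np.eye(3)-np.outer(d,d); A.append(P); b.append(P@C)
    return np.linalg.lstsq(np.vstack(A),np.hstack(b),rcond=None)[0]
def snap(n,f,scale=1,crop=None):
    s=get_state(); im=grab_frame(n); c=cam(n,s) ; np.save(f"pics/{f}.npy",im)
    import pickle; pickle.dump(c,open(f"pics/{f}.pkl","wb"))
    o=im[:,:,::-1].copy()
    if crop: x0,y0,x1,y1=crop; o=o[y0:y1,x0:x1]
    if scale!=1: o=cv2.resize(o,None,fx=scale,fy=scale,interpolation=cv2.INTER_CUBIC)
    cv2.imwrite(f"pics/{f}.png",o); return im,c
E
python3 - <<'E'
from h import *
for n in ['top','side']:
    c=cam(n); print(n,-c[1].T@c[2], proj(c,[[0.117,.512,.231],[0,0,0],[0.5,0,0],[.117,.512,.3]]).round(0).tolist())
snap('wrist','w0')
a=cv2.imread('pics/top0.png'); cv2.imwrite('pics/top0a.png',cv2.resize(a[210:380,290:550],None,fx=3,fy=3,interpolation=cv2.INTER_CUBIC))
cv2.imwrite('pics/top0b.png',cv2.resize(a[80:360,60:330],None,fx=2.1,fy=2.1,interpolation=cv2.INTER_CUBIC))
a=cv2.imread('pics/side0.png'); cv2.imwrite('pics/side0a.png',cv2.resize(a[120:300,270:530],None,fx=3,fy=3,interpolation=cv2.INTER_CUBIC))
E
```

```text
top [ 0.42944262 -0.02382462  1.14233871] [[31.0, 505.0], [327.0, 524.0], [325.0, 291.0], [4.0, 521.0]]
side [0.23897684 0.54789738 0.9019247 ] [[442.0, 734.0], [610.0, 434.0], [358.0, 295.0], [458.0, 741.0]]
```

View pics/top0a.png

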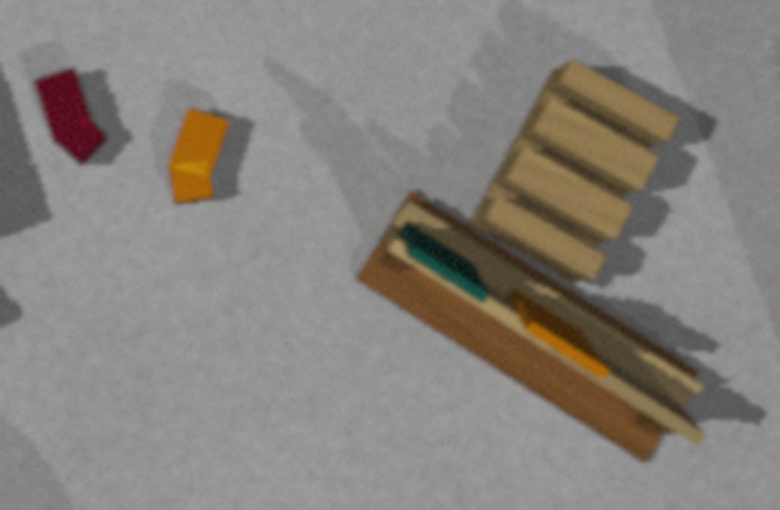

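View pics/side0a.png

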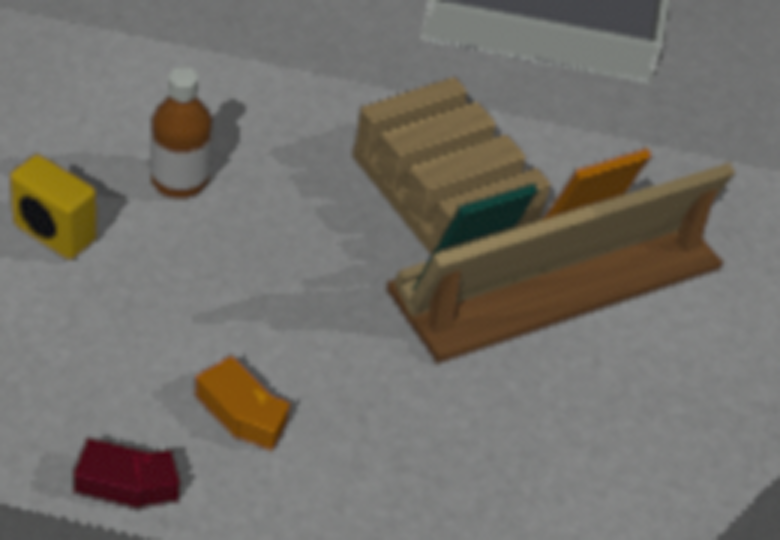

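View pics/w0.png

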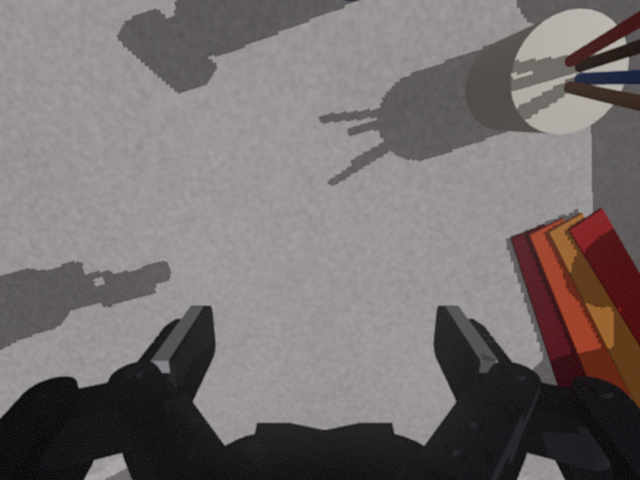

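View pics/top0b.png

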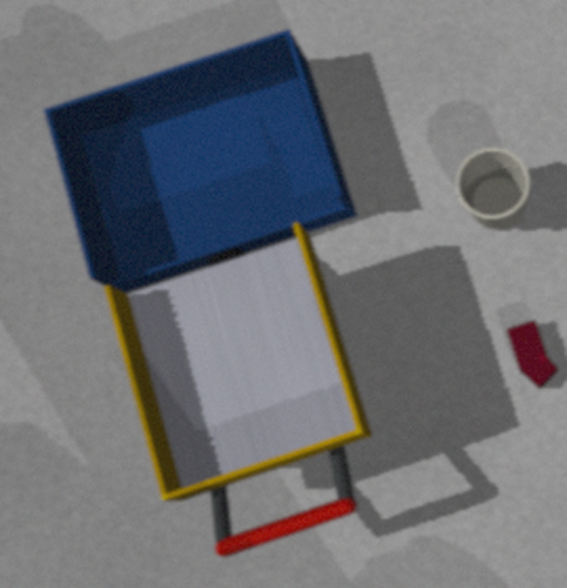

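```bash
python3 - <<'E'
from h import *
c=cam('top'); 
def p(n,uv,z): print(n, ray(c,uv,z).round(3).tolist())
f=lambda x,y:(290+x/3,210+y/3)
p('wine',[f(70,115)],.025); p('orange',[f(197,160)],.025)
p('rack corners',[f(572,62),f(680,120),f(600,278),f(488,208)],.055)
p('pane green top',[f(405,230),f(490,298)],.116)
p('pane amber top',[f(520,300),f(607,375)],.116)
p('rest base',[f(360,275),f(648,460)],.01)
p('rest lip',[f(412,193),f(700,375)],.02)
g=lambda x,y:(60+x/2.1,80+y/2.1)
p('handle ends',[g(222,547),g(350,507)],.135)
p('tray rear corners',[g(170,492),g(365,432)],.155)
p('tray front corners',[g(115,288),g(298,228)],.155)
p('bin',[g(47,110),g(290,33)],.086)
p('jar',[(295,167)],.075);p('tape',[(384,168)],.06);p('bottle',[(433,185)],.1)
s=cam('side')
for a in ([.5,0.0,.025],):
  pass
E
```

```text
wine [[0.596, 0.025, 0.025]]
orange [[0.56, -0.071, 0.025]]
rack corners [[0.627, -0.35, 0.055], [0.583, -0.426, 0.055], [0.468, -0.361, 0.055], [0.519, -0.282, 0.055]]
pane green top [[0.499, -0.21, 0.116], [0.452, -0.266, 0.116]]
pane amber top [[0.451, -0.287, 0.116], [0.4, -0.343, 0.116]]
rest base [[0.473, -0.194, 0.01], [0.335, -0.402, 0.01]]
rest lip [[0.534, -0.234, 0.02], [0.397, -0.441, 0.02]]
handle ends [[0.395, 0.319, 0.135], [0.432, 0.196, 0.135]]
tray rear corners [[0.447, 0.364, 0.155], [0.502, 0.179, 0.155]]
tray front corners [[0.646, 0.429, 0.155], [0.704, 0.25, 0.155]]
bin [[0.859, 0.547, 0.086], [0.943, 0.285, 0.086]]
jar [[0.774, 0.063, 0.075]]
tape [[0.773, -0.138, 0.06]]
bottle [[0.721, -0.239, 0.1]]
```

```bash
cat >> h.py <<'E'
def Rdown(yaw,lean=0,ax=None):
    "tool z down, tool x at world angle yaw"
    return Rn.from_euler('xyz',[np.pi,0,yaw]).as_matrix()
def plan(pos,R,n=None,g=85,via=None):
    s=get_state(); R0=Rn.from_euler('xyz',s['ee_rot']).as_matrix(); p=np.array(s['tool_pos']); pos=np.array(pos,float)
    rv=Rn.from_matrix(R0.T@R).as_rotvec(degrees=True); d=pos-p
    m=max(int(np.ceil(np.abs(rv).max()/10.2)),int(np.ceil(np.linalg.norm(d)*1000/52)),1)
    n=n or m
    print('from',np.round(p*1000,1),'dist',round(np.linalg.norm(d)*1000,1),'rot',rv.round(2),'minrows',m)
    Rk=R0.copy(); q=rv/n; rows=[]
    pk=p.copy()
    for k in range(n):
        des=p+d*(k+1)/n
        sh=np.round(Rk.T@(des-pk)*1000,1 if n<3 else 0); qr=np.round(Rn.from_matrix(Rk.T@R).as_rotvec(degrees=True)/(n-k),1)
        pk=pk+Rk@sh/1000; Rk=Rk@Rn.from_rotvec(qr,degrees=True).as_matrix()
        rows.append([float(v)+0 for v in [*sh,*qr,g]])
    for i in range(0,n,5): print('['+','.join('['+','.join('%g'%v for v in r)+']' for r in rows[i:i+5])+']')
    print('end',np.round(pk*1000,1))
E
python3 - <<'E'
from h import *
plan([0.50,-0.02,0.27],Rdown(0.0))
E
```

```text
from [116.4 511.6 230.8] dist 656.7 rot [-1.0000e-02  9.0000e-02  1.6718e+02] minrows 17
[[-29,-25,-2,0,0,9.8,85],[-33,-21,-3,0,0,9.8,85],[-36,-14,-2,0,0,9.8,85],[-37,-8,-2,0,0,9.8,85],[-39,-1,-2,0,0,9.8,85]]
[[-38,5,-3,0,0,9.8,85],[-37,11,-2,0,0,9.9,85],[-34,18,-2,0,0,9.8,85],[-31,23,-2,0,0,9.9,85],[-26,28,-3,0,0,9.8,85]]
[[-21,33,-2,0,0,9.9,85],[-16,35,-2,0,0,9.8,85],[-8,38,-3,0,0,9.9,85],[-3,38,-2,0,0,9.8,85],[4,39,-2,0,0,9.9,85]]
[[11,37,-2,0,0,9.8,85],[17,34,-3,0.1,0,9.9,85]]
end [500.2 -19.7 270.3]
```

drive_tool(
  moves=[
    [-29, -25, -2, 0, 0, 9.8, 85],
    [-33, -21, -3, 0, 0, 9.8, 85],
    [-36, -14, -2, 0, 0, 9.8, 85],
    [-37, -8, -2, 0, 0, 9.8, 85],
    [-39, -1, -2, 0, 0, 9.8, 85],
  ],
)

```text
time_s: 0.78
tool_pos: [0.2302, 0.3546, 0.2422]
ee_rot: [-3.141, 0.0, 2.057]
ft_force: [0.9, 0.5, 0.3]
width: 0.0851
```

drive_tool(
  moves=[
    [-38, 5, -3, 0, 0, 9.8, 85],
    [-37, 11, -2, 0, 0, 9.9, 85],
    [-34, 18, -2, 0, 0, 9.8, 85],
    [-31, 23, -2, 0, 0, 9.9, 85],
    [-26, 28, -3, 0, 0, 9.8, 85],
  ],
)

```text
time_s: 1.4
tool_pos: [0.3421, 0.1983, 0.2543]
ee_rot: [-3.142, 0.0, 1.198]
ft_force: [1.5, 0.3, 0.2]
width: 0.0849
```

drive_tool(
  moves=[
    [-21, 33, -2, 0, 0, 9.9, 85],
    [-16, 35, -2, 0, 0, 9.8, 85],
    [-8, 38, -3, 0, 0, 9.9, 85],
    [-3, 38, -2, 0, 0, 9.8, 85],
    [4, 39, -2, 0, 0, 9.9, 85],
  ],
)

```text
time_s: 2.02
tool_pos: [0.4554, 0.0411, 0.2653]
ee_rot: [-3.142, 0.0, 0.338]
ft_force: [0.3, 1.4, -1.0]
width: 0.0848
```

drive_tool(
  moves=[
    [11, 37, -2, 0, 0, 9.8, 85],
    [17, 34, -3, 0.1, 0, 9.9, 85],
    [0, 0, 0, 0, 0, 0, 85],
  ],
)

```text
time_s: 2.4
tool_pos: [0.5013, -0.0212, 0.2697]
ee_rot: [-3.14, 0.001, -0.004]
ft_force: [0.2, 0.4, -0.7]
width: 0.0853
```

```bash
python3 - <<'E'
from h import *
s=get_state(); print(np.round(s['qpos'],3),np.round(s['tool_pos'],4),np.round(s['ee_rot'],3),s['time_s'])
snap('wrist','w1')
E
```

```text
[-4.300e-02  1.890e-01  2.000e-02  1.403e+00  1.000e-03  3.103e+00] [ 0.5013 -0.0212  0.2697] [-3.14e+00  1.00e-03 -4.00e-03] 2.4
```

View pics/w1.png

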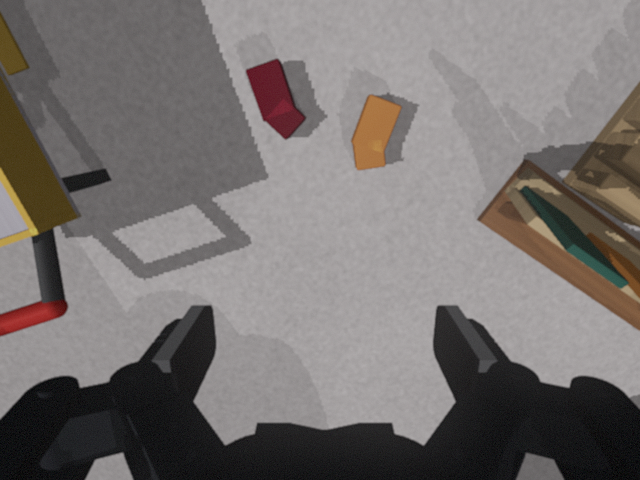

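```bash
python3 - <<'E'
from h import *
im=np.load('pics/w1.npy')[:,:,::-1]
cv2.imwrite('pics/w1a.png',cv2.resize(im[45:180,230:430],None,fx=4,fy=4,interpolation=cv2.INTER_CUBIC))
E
```

```text
(no output)
```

View pics/w1a.png

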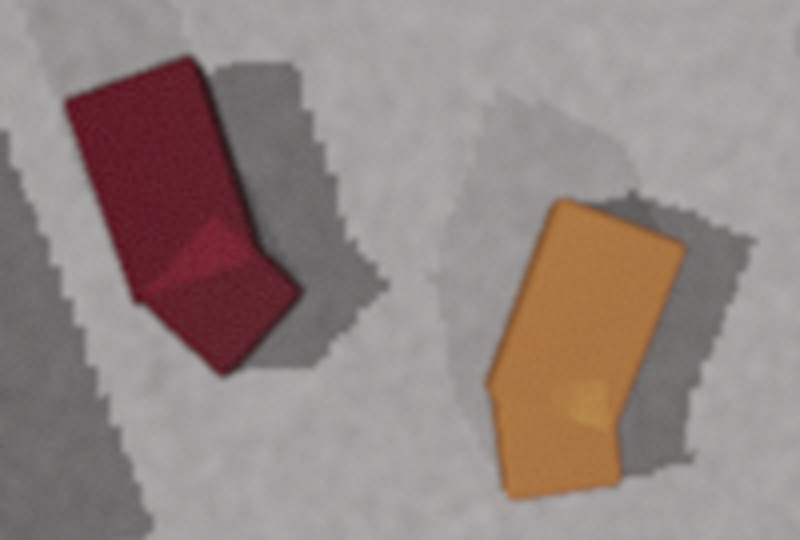

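```bash
python3 - <<'E'
from h import *
import pickle
c=pickle.load(open('pics/w1.pkl','rb'))
f=lambda x,y:(230+(x-1.5)/4,45+(y-1.5)/4)
def fit(name,rearL,rearR,sideL,sideR):
    # L=-y side? compute generically
    P=ray(c,[f(*rearL),f(*rearR),f(*sideL),f(*sideR)],.025)[:,:2]
    mid=(P[0]+P[1])/2; d=(P[2]-P[0])+(P[3]-P[1]); d2=d/np.linalg.norm(d)
    n=np.array([-d2[1],d2[0]]); w=[(p-mid)@n*1000 for p in P]
    e=P[1]-P[0]; e/=np.linalg.norm(e)
    print(name,'rear mid',mid.round(4),'yaw',np.degrees(np.arctan2(d2[1],d2[0])).round(1),'end-yaw perp',np.degrees(np.arctan2(e[1],e[0])).round(1),'w',np.round(w,1),'origin',(mid+d2*.031).round(4))
fit('wine',(67,102),(190,57),(137,298),(252,245))
fit('orange',(560,199),(685,245),(488,383),(618,425))
E
```

```text
wine rear mid [0.6269 0.0376] yaw -162.2 end-yaw perp -72.0 w [-15.5  15.5 -15.5  15.5] origin [0.5973 0.0281]
orange rear mid [ 0.5949 -0.0802] yaw 160.1 end-yaw perp -109.0 w [-16.2  16.2 -17.2  17.2] origin [ 0.5657 -0.0696]
```

```bash
python3 - <<'E'
from h import *
d=np.radians(-162.2); g=np.array([.5973,.0281])-0.011*np.array([np.cos(d),np.sin(d)]); print(g)
plan([0.55,0.0,0.2],Rdown(np.radians(98)),n=10)
E
```

```text
[0.60777342 0.03146265]
from [500.4 -20.2 269.8] dist 87.9 rot [-1.400e-01 -3.000e-02 -9.807e+01] minrows 10
[[5,-2,7,0,0,-9.8,85],[5,-1,7,0,0,-9.8,85],[6,0,7,0,0,-9.8,85],[5,0,7,0,0,-9.8,85],[5,2,7,0,0,-9.8,85]]
[[5,2,7,0,0,-9.8,85],[4,3,7,0,0,-9.8,85],[4,4,7,0,0,-9.8,85],[3,5,7,0,-0.1,-9.8,85],[2,5,7,-0.1,0,-9.9,85]]
end [5.504e+02 1.000e-01 1.997e+02]
```

drive_tool(
  moves=[
    [5, -2, 7, 0, 0, -9.8, 85],
    [5, -1, 7, 0, 0, -9.8, 85],
    [6, 0, 7, 0, 0, -9.8, 85],
    [5, 0, 7, 0, 0, -9.8, 85],
    [5, 2, 7, 0, 0, -9.8, 85],
  ],
)

```text
time_s: 3.08
tool_pos: [0.5245, -0.0083, 0.2351]
ee_rot: [-3.14, -0.001, 0.864]
ft_force: [-0.2, 0.6, 0.6]
width: 0.0853
```

drive_tool(
  moves=[
    [5, 2, 7, 0, 0, -9.8, 85],
    [4, 3, 7, 0, 0, -9.8, 85],
    [4, 4, 7, 0, 0, -9.8, 85],
    [3, 5, 7, 0, 0, -9.8, 85],
    [2, 5, 7, 0, 0, -9.9, 85],
  ],
)

```text
time_s: 3.7
tool_pos: [0.5497, 0.0021, 0.2001]
ee_rot: [-3.141, -0.002, 1.721]
ft_force: [0.3, -0.6, 0.1]
width: 0.0849
```

```bash
python3 - <<'E'
from h import *
plan([0.6078,0.0315,0.10],Rdown(np.radians(197.8)),n=10)
E
```

```text
from [549.7   2.1 200.1] dist 119.5 rot [ 8.000e-02 -1.000e-01 -9.922e+01] minrows 10
[[2,6,10,0,0,-9.9,85],[1,7,10,0,0,-9.9,85],[0,6,10,0,0,-9.9,85],[-2,6,10,0,0,-9.9,85],[-2,7,10,0,0,-9.9,85]]
[[-3,5,10,0,0,-9.9,85],[-5,5,10,0,0,-10,85],[-5,4,10,0,0,-9.9,85],[-6,3,10,0.1,0,-10,85],[-6,3,10,0,0,-9.9,85]]
end [608.   32.  100.2]
```

drive_tool(
  moves=[
    [2, 6, 10, 0, 0, -9.9, 85],
    [1, 7, 10, 0, 0, -9.9, 85],
    [0, 6, 10, 0, 0, -9.9, 85],
    [-2, 6, 10, 0, 0, -9.9, 85],
    [-2, 7, 10, 0, 0, -9.9, 85],
  ],
)

```text
time_s: 4.32
tool_pos: [0.5791, 0.0168, 0.1501]
ee_rot: [3.14, -0.002, 2.584]
ft_force: [-0.1, -0.1, 1.0]
width: 0.0855
```

drive_tool(
  moves=[
    [-3, 5, 10, 0, 0, -9.9, 85],
    [-5, 5, 10, 0, 0, -10, 85],
    [-5, 4, 10, 0, 0, -9.9, 85],
    [-6, 3, 10, 0, 0, -10, 85],
    [-6, 3, 10, 0, 0, -9.9, 85],
  ],
)

```text
time_s: 4.95
tool_pos: [0.6083, 0.0315, 0.1001]
ee_rot: [3.14, -0.0, -2.831]
ft_force: [-0.1, -0.0, 0.0]
width: 0.085
```

drive_tool(
  moves=[
    [0, 0, 0, 0, 0, 0, 85],
  ],
)

```text
time_s: 5.08
tool_pos: [0.608, 0.0314, 0.0997]
ee_rot: [3.139, -0.001, -2.838]
ft_force: [0.7, 0.7, 0.1]
width: 0.085
```

```bash
python3 - <<'E'
from h import *
snap('wrist','w2')
plan([0.6078,0.0315,0.004],Rdown(np.radians(197.8)),n=4)
E
```

```text
from [608.1  31.2 100.2] dist 96.2 rot [ 0.11 -0.04 -0.61] minrows 2
[[0,0,24,0,0,-0.2,85],[0,0,24,0,0,-0.1,85],[0,0,24,0.1,0,-0.2,85],[0,0,24,0,0,-0.1,85]]
end [608.   31.3   4.2]
```

View pics/w2.png

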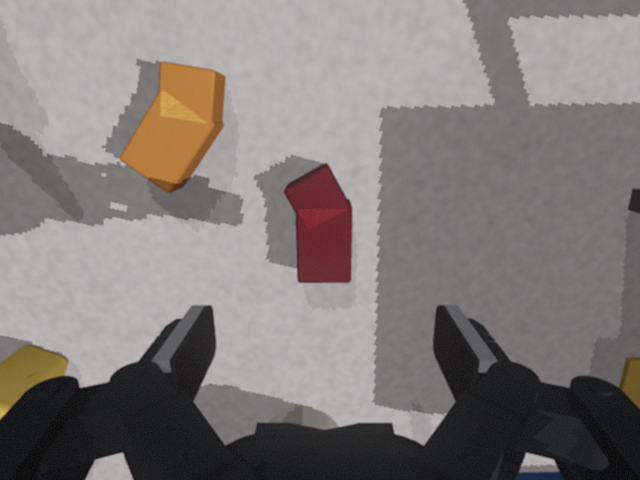

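The wine-red piece (297–351, 165–282) is centred on and aligned with the jaws, so I'm going down.

drive_tool(
  moves=[
    [0, 0, 24, 0, 0, -0.2, 85],
    [0, 0, 24, 0, 0, -0.1, 85],
    [0, 0, 24, 0.1, 0, -0.2, 85],
    [0, 0, 24, 0, 0, -0.1, 85],
    [0, 0, 0, 0, 0, 0, 20],
  ],
  newtons=40,
)

```text
time_s: 5.75
tool_pos: [0.6074, 0.0306, 0.0035]
ee_rot: [3.141, -0.003, -2.832]
ft_force: [-0.5, 0.3, 0.1]
width: 0.0696
```

drive_tool(
  moves=[
    [0, 0, 0, 0, 0, 0, 20],
    [0, 0, 0, 0, 0, 0, 20],
    [0, 0, 0, 0, 0, 0, 20],
  ],
)

```text
time_s: 6.12
tool_pos: [0.6099, 0.0306, 0.0059]
ee_rot: [-3.141, 0.003, -2.83]
ft_force: [-1.3, 1.4, 7.1]
width: 0.0335
```

```bash
python3 - <<'E'
from h import *
# refine barrow from top: handle and walls
plan([0.544,0.338,0.22],Rdown(np.radians(197.3)))
E
```

```text
from [609.9  30.6   5.9] dist 380.3 rot [-0.03  0.16  0.55] minrows 8
[[-4,39,-27,0,0,0.1,85],[-4,39,-27,0,0,0.1,85],[-4,39,-26,0,0,0.1,85],[-4,39,-27,0,0,0.1,85],[-3,39,-27,0,0,0,85]]
[[-4,40,-27,0,0.1,0.1,85],[-4,39,-26,0,0,0,85],[-3,39,-27,0,0.1,0.1,85]]
end [543.6 338.1 219.9]
```

drive_tool(
  moves=[
    [0, 0, -30, 0, 0, 0, 20],
    [0, 0, -50, 0, 0, 0, 20],
    [0, 0, -55, 0, 0, 0, 20],
    [0, 0, -55, 0, 0, 0, 20],
    [0, 0, -25, 0, 0, 0, 20],
  ],
)

```text
time_s: 6.75
tool_pos: [0.6098, 0.0305, 0.2236]
ee_rot: [-3.14, 0.005, -2.83]
ft_force: [0.2, 1.3, -0.9]
width: 0.0329
```

```bash
python3 - <<'E'
from h import *
plan([0.544,0.338,0.22],Rdown(np.radians(197.3)),n=8)
E
```

```text
from [609.8  30.5 223.6] dist 314.5 rot [-0.08  0.31  0.55] minrows 7
[[-4,39,0,0,0,0.1,85],[-4,39,1,0,0,0.1,85],[-4,39,0,0,0.1,0.1,85],[-3,39,1,0,0,0.1,85],[-4,40,0,0,0.1,0,85]]
[[-4,39,0,0,0,0.1,85],[-3,39,1,0,0.1,0,85],[-4,39,0,-0.1,0,0.1,85]]
end [544.1 338.  220.3]
```

drive_tool(
  moves=[
    [-4, 39, 0, 0, 0, 0.1, 20],
    [-4, 39, 1, 0, 0, 0.1, 20],
    [-4, 39, 0, 0, 0.1, 0.1, 20],
    [-3, 39, 1, 0, 0, 0.1, 20],
    [-4, 40, 0, 0, 0.1, 0, 20],
  ],
)

```text
time_s: 7.38
tool_pos: [0.567, 0.2241, 0.2179]
ee_rot: [-3.141, -0.003, -2.837]
ft_force: [0.6, 0.1, -1.4]
width: 0.033
```

drive_tool(
  moves=[
    [-4, 39, 0, 0, 0, 0.1, 20],
    [-3, 39, 1, 0, 0, 0, 20],
    [-4, 39, 0, 0, 0, 0.1, 20],
    [0, 0, 0, 0, 0, 0, 20],
  ],
)

```text
time_s: 7.88
tool_pos: [0.5421, 0.3403, 0.2164]
ee_rot: [3.141, -0.003, -2.837]
ft_force: [0.8, -0.8, -1.2]
width: 0.0332
```

```bash
python3 - <<'E'
from h import *
snap('wrist','w3'); snap('top','t3')
plan([0.544,0.338,0.119],Rdown(np.radians(197.3)),n=4)
E
```

```text
from [542.8 337.9 216.5] dist 97.5 rot [-0.03 -0.18  0.02] minrows 2
[[0,0,24,0,0,0,85],[-1,0,25,0,-0.1,0,85],[0,0,24,0,0,0,85],[0,0,24,0,-0.1,0,85]]
end [543.5 338.1 119.5]
```

View pics/w3.png

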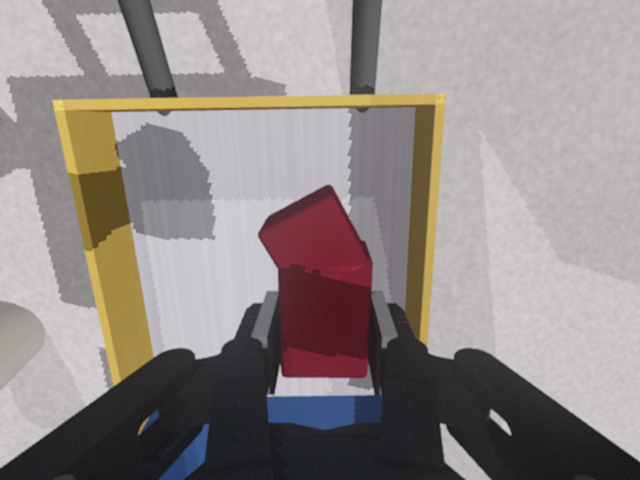

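View pics/t3.png

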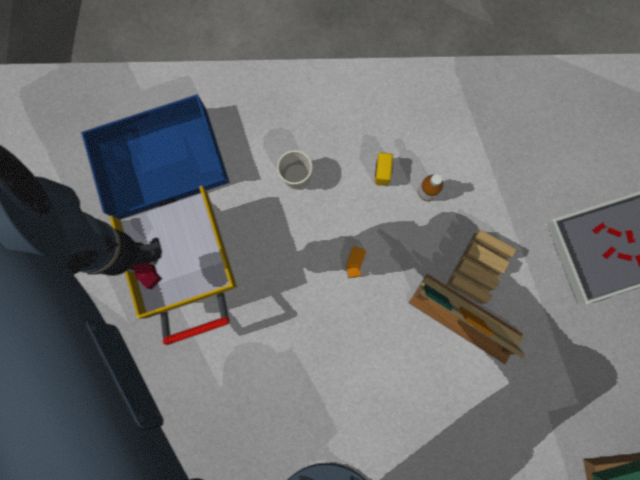

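```bash
python3 - <<'E'
from h import *
import pickle
c=pickle.load(open('pics/w3.pkl','rb'))
P=ray(c,[(55,102),(444,97)],.155)[:,:2]; Q=ray(c,[(112,112),(414,108)],.110)[:,:2]
for A in (P,Q):
    e=A[0]-A[1]; print(A.round(4).tolist(),np.linalg.norm(e),'barrow yaw',np.degrees(np.arctan2(e[1],e[0]))-90+180,'mid',A.mean(0).round(4))
E
```

```text
[[0.5019, 0.1838], [0.4399, 0.3726]] 0.19871770285846507 barrow yaw 18.178271977571 mid [0.4709 0.2782]
[[0.5042, 0.1891], [0.445, 0.3692]] 0.1895759788763497 barrow yaw 18.204113507444674 mid [0.4746 0.2791]
```

drive_tool(
  moves=[
    [0, 0, 24, 0, 0, 0, 20],
    [-1, 0, 25, 0, 0, 0, 20],
    [0, 0, 24, 0, 0, 0, 20],
    [0, 0, 18, 0, 0, 0, 20],
    [0, 0, 6, 0, 0, 0, 20],
  ],
)

```text
time_s: 8.6
tool_pos: [0.5435, 0.3365, 0.1185]
ee_rot: [-3.141, -0.005, -2.842]
ft_force: [0.0, 0.3, -1.0]
width: 0.0329
```

drive_tool(
  moves=[
    [0, 0, 0, 0, 0, 0, 50],
    [0, 0, 0, 0, 0, 0, 50],
    [0, 0, 0, 0, 0, 0, 50],
  ],
)

```text
time_s: 8.98
tool_pos: [0.5441, 0.3383, 0.1202]
ee_rot: [3.141, -0.002, -2.84]
ft_force: [-0.9, 1.1, -0.5]
width: 0.05
```

drive_tool(
  moves=[
    [0, 0, -25, 0, 0, 0, 50],
    [0, 0, -45, 0, 0, 0, 50],
    [0, 0, -40, 0, 0, 0, 85],
  ],
)

```text
time_s: 9.35
tool_pos: [0.544, 0.3384, 0.2313]
ee_rot: [3.142, -0.002, -2.84]
ft_force: [0.5, -0.5, 0.6]
width: 0.0669
```

```bash
python3 - <<'E'
from h import *
snap('wrist','w4')
d=np.radians(160.1); g=np.array([.5657,-.0696])-0.011*np.array([np.cos(d),np.sin(d)]); print(g)
plan([*g,0.15],Rdown(d))
E
```

```text
[ 0.57604317 -0.07334418]
from [545.3 339.2 236.9] dist 422.7 rot [ 0.19  0.22 37.19] minrows 9
[[10,-45,10,0,0,4.1,85],[8,-45,9,0,0,4.1,85],[3,-46,10,0,0,4.1,85],[1,-46,9,0,0,4.1,85],[-3,-46,10,0,0,4.2,85]]
[[-6,-46,9,0.1,0,4.1,85],[-9,-45,10,0,0.1,4.2,85],[-12,-44,9,0.1,0,4.1,85],[-16,-43,10,0,0.1,4.2,85]]
end [576.  -73.3 150. ]
```

View pics/w4.png

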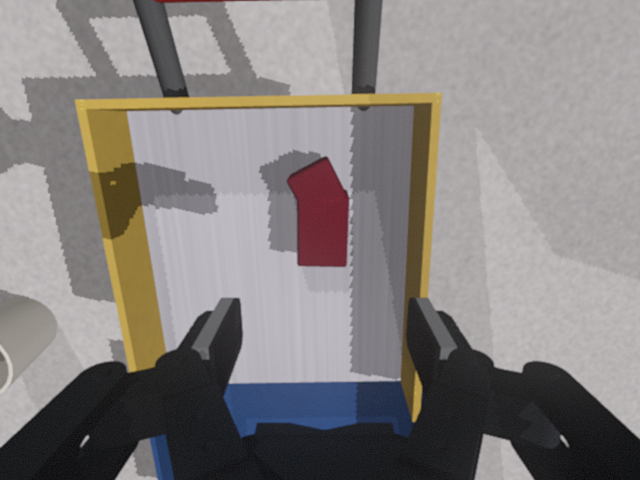

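The wine-red piece lies in the tray at (288–348, 157–265). Next is the orange piece.

drive_tool(
  moves=[
    [10, -45, 5, 0, 0, 4.1, 85],
    [8, -45, 5, 0, 0, 4.1, 85],
    [3, -46, 5, 0, 0, 4.1, 85],
    [1, -46, 9, 0, 0, 4.1, 85],
    [-3, -46, 10, 0, 0, 4.2, 85],
  ],
)

```text
time_s: 10.02
tool_pos: [0.5613, 0.1075, 0.1957]
ee_rot: [-3.141, -0.002, 3.081]
ft_force: [0.8, 0.5, -0.0]
width: 0.0853
```

drive_tool(
  moves=[
    [-6, -46, 12, 0.1, 0, 4.1, 85],
    [-9, -45, 13, 0, 0.1, 4.2, 85],
    [-12, -44, 13, 0.1, 0, 4.1, 85],
    [-16, -43, 14, 0, 0.1, 4.2, 85],
    [0, 0, 0, 0, 0, 0, 85],
  ],
)

```text
time_s: 10.65
tool_pos: [0.5736, -0.0773, 0.1431]
ee_rot: [-3.135, -0.006, 2.789]
ft_force: [0.1, -0.7, 1.7]
width: 0.0851
```

```bash
python3 - <<'E'
from h import *
snap('wrist','w5')
plan([0.576,-0.0733,0.007],Rdown(np.radians(160.1)),n=4)
E
```

```text
from [573.8 -75.8 143.7] dist 136.7 rot [-0.33 -0.33 -0.15] minrows 3
[[0,1,34,-0.1,-0.1,0,85],[-1,1,34,-0.1,-0.1,0,85],[0,1,35,-0.1,-0.1,-0.1,85],[-1,1,34,0,0,0,85]]
end [576.5 -73.    6.7]
```

View pics/w5.png

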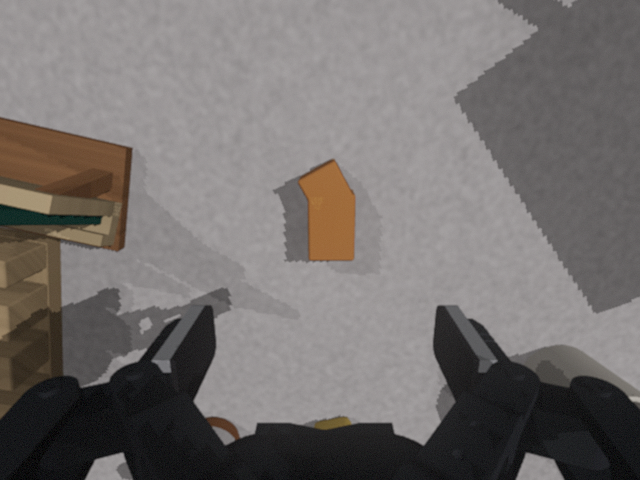

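drive_tool(
  moves=[
    [0, 1, 34, -0.1, -0.1, 0, 85],
    [-1, 1, 34, -0.1, -0.1, 0, 85],
    [0, 1, 35, -0.1, -0.1, 0, 85],
    [-1, 0, 34, 0, 0, 0, 85],
    [0, 0, 0, 0, 0, 0, 20],
  ],
)

```text
time_s: 11.32
tool_pos: [0.5749, -0.0713, 0.0054]
ee_rot: [-3.14, -0.004, 2.796]
ft_force: [0.4, 0.3, 0.3]
width: 0.0691
```

drive_tool(
  moves=[
    [0, 0, 0, 0, 0, 0, 20],
    [0, 0, 0, 0, 0, 0, 20],
    [0, 0, 0, 0, 0, 0, 20],
  ],
)

```text
time_s: 11.7
tool_pos: [0.5778, -0.0727, 0.0089]
ee_rot: [3.141, 0.003, 2.794]
ft_force: [0.2, 1.7, 5.7]
width: 0.0331
```

drive_tool(
  moves=[
    [0, 0, -30, 0, 0, 0, 20],
    [0, 0, -50, 0, 0, 0, 20],
    [0, 0, -55, 0, 0, 0, 20],
    [0, 0, -55, 0, 0, 0, 20],
    [0, 0, -25, 0, 0, 0, 20],
  ],
)

```text
time_s: 12.32
tool_pos: [0.5775, -0.0727, 0.2266]
ee_rot: [3.141, 0.006, 2.794]
ft_force: [0.3, -0.5, -1.3]
width: 0.0333
```

```bash
python3 - <<'E'
from h import *
plan([0.570,0.268,0.22],Rdown(np.radians(198.1)))
E
```

```text
from [577.5 -72.7 226.6] dist 340.9 rot [ -0.07   0.33 -38.02] minrows 7
[[18,45,1,0,0,-5.4,85],[13,47,1,0,0.1,-5.4,85],[9,48,1,0,0,-5.4,85],[4,49,1,0,0.1,-5.5,85],[-1,48,0,0,0,-5.4,85]]
[[-5,49,1,0,0.1,-5.5,85],[-9,47,1,-0.1,0,-5.4,85]]
end [569.9 267.5 220.2]
```

drive_tool(
  moves=[
    [18, 45, 1, 0, 0, -5.4, 20],
    [13, 47, 1, 0, 0.1, -5.4, 20],
    [9, 48, 1, 0, 0, -5.4, 20],
    [4, 49, 1, 0, 0.1, -5.5, 20],
    [-1, 48, 0, 0, 0, -5.4, 20],
  ],
)

```text
time_s: 12.95
tool_pos: [0.5713, 0.1722, 0.2189]
ee_rot: [3.141, -0.002, -3.013]
ft_force: [0.3, -0.2, -0.8]
width: 0.0331
```

drive_tool(
  moves=[
    [-5, 49, 1, 0, 0.1, -5.5, 20],
    [-9, 47, 1, 0, 0, -5.4, 20],
    [0, 0, 0, 0, 0, 0, 20],
  ],
)

```text
time_s: 13.32
tool_pos: [0.5683, 0.2708, 0.2162]
ee_rot: [3.14, -0.004, -2.821]
ft_force: [-0.1, -1.1, -1.7]
width: 0.0332
```

```bash
python3 - <<'E'
from h import *
snap('wrist','w6')
plan([0.570,0.268,0.122],Rdown(np.radians(198.1)),n=4)
E
```

```text
from [568.4 269.  216.3] dist 94.3 rot [ 0.07 -0.27  0.1 ] minrows 2
[[0,0,24,0,-0.1,0,85],[-1,-1,23,0,-0.1,0,85],[0,0,24,0,0,0.1,85],[0,-1,23,0.1,-0.1,0,85]]
end [569.7 267.4 122.3]
```

View pics/w6.png

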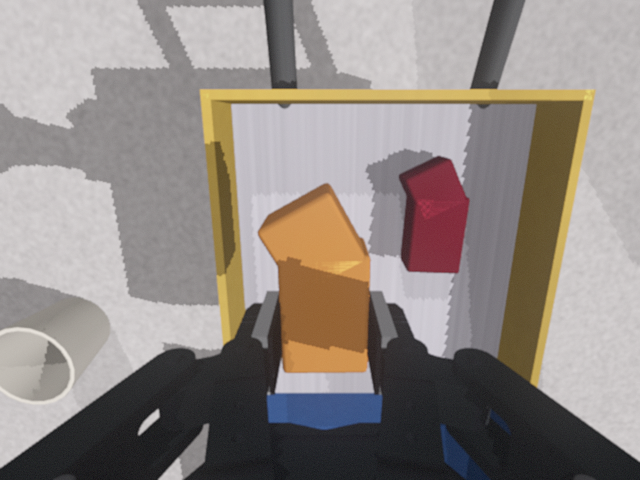

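drive_tool(
  moves=[
    [0, 0, 24, 0, -0.1, 0, 20],
    [-1, -1, 23, 0, -0.1, 0, 20],
    [0, 0, 24, 0, 0, 0, 20],
    [0, -1, 18, 0, 0, 0, 20],
    [0, 0, 5, 0, 0, 0, 20],
  ],
)

```text
time_s: 14.0
tool_pos: [0.5697, 0.2645, 0.1214]
ee_rot: [3.141, -0.003, -2.828]
ft_force: [-0.0, -0.6, -0.5]
width: 0.0329
```

drive_tool(
  moves=[
    [0, 0, 0, 0, 0, 0, 50],
    [0, 0, 0, 0, 0, 0, 50],
    [0, 0, 0, 0, 0, 0, 50],
  ],
)

```text
time_s: 14.38
tool_pos: [0.5704, 0.2662, 0.1227]
ee_rot: [3.14, -0.0, -2.826]
ft_force: [-0.3, -0.3, -0.7]
width: 0.0501
```

drive_tool(
  moves=[
    [0, 0, -25, 0, 0, 0, 50],
    [0, 0, -45, 0, 0, 0, 50],
    [0, 0, -40, 0, 0, 0, 85],
    [0, 0, 0, 0, 0, 0, 85],
  ],
)

```text
time_s: 14.88
tool_pos: [0.5717, 0.2668, 0.2358]
ee_rot: [3.14, 0.005, -2.826]
ft_force: [0.3, -0.2, -0.1]
width: 0.0833
```

```bash
python3 - <<'E'
from h import *
snap('wrist','w7')
snap('side','s7')
E
```

```text
(no output)
```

View pics/w7.png

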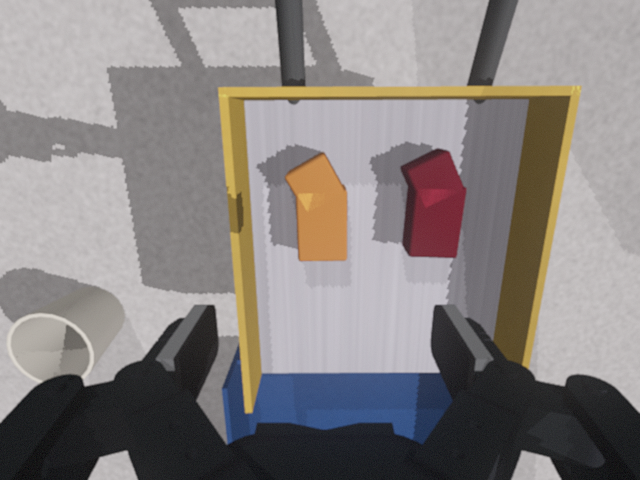

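View pics/s7.png

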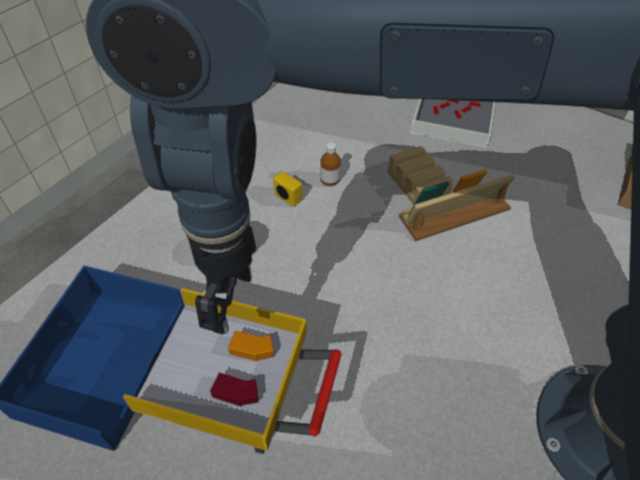

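```bash
python3 - <<'E'
from h import *
plan([0.415,0.2596,0.235],Rdown(np.radians(108.1)),n=10)
E
```

```text
from [570.4 266.1 232.1] dist 155.5 rot [ 2.000e-02 -1.000e-01  8.998e+01] minrows 9
[[15,4,0,0,0,9,85],[15,2,-1,0,0,9,85],[16,-1,0,0,0,9,85],[15,-3,0,0,0,9,85],[15,-5,0,0,0,9,85]]
[[13,-8,-1,0,0,9,85],[13,-9,0,0,0,9,85],[10,-12,0,0,0,9,85],[9,-13,0,0,0,9,85],[6,-14,-1,0,-0.1,9,85]]
end [415.1 259.3 235.2]
```

drive_tool(
  moves=[
    [15, 4, 0, 0, 0, 9, 85],
    [15, 2, -1, 0, 0, 9, 85],
    [16, -1, 0, 0, 0, 9, 85],
    [15, -3, 0, 0, 0, 9, 85],
    [15, -5, 0, 0, 0, 9, 85],
  ],
)

```text
time_s: 15.6
tool_pos: [0.4914, 0.2626, 0.2315]
ee_rot: [-3.139, -0.004, 2.666]
ft_force: [-0.4, -0.7, 0.6]
width: 0.0852
```

drive_tool(
  moves=[
    [13, -8, -1, 0, 0, 9, 85],
    [13, -9, 0, 0, 0, 9, 85],
    [10, -12, 0, 0, 0, 9, 85],
    [9, -13, 0, 0, 0, 9, 85],
    [6, -14, -1, 0, 0, 9, 85],
  ],
)

```text
time_s: 16.23
tool_pos: [0.4138, 0.2588, 0.2337]
ee_rot: [-3.137, -0.001, 1.881]
ft_force: [0.0, 0.8, 0.6]
width: 0.0848
```

drive_tool(
  moves=[
    [0, 0, 0, 0, 0, 0, 60],
  ],
)

```text
time_s: 16.35
tool_pos: [0.4139, 0.2589, 0.2344]
ee_rot: [-3.138, -0.001, 1.888]
ft_force: [0.3, -0.5, -0.3]
width: 0.0691
```

```bash
python3 - <<'E'
from h import *
snap('wrist','w8')
plan([0.415,0.2596,0.114],Rdown(np.radians(108.1)),n=4)
E
```

```text
from [414.6 259.1 234.5] dist 120.5 rot [-0.15 -0.05  0.2 ] minrows 3
[[0,0,30,0,0,0.1,85],[0,0,30,-0.1,0,0,85],[0,1,30,0,0,0.1,85],[0,0,30,-0.1,-0.1,0,85]]
end [415.4 259.4 114.5]
```

View pics/w8.png

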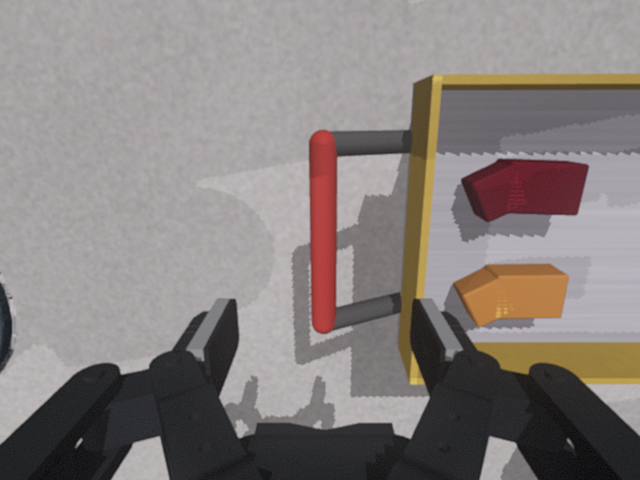

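```bash
python3 - <<'E'
from h import *
import pickle
c=pickle.load(open('pics/w8.pkl','rb'))
P=ray(c,[(322,143),(324,318)],.135); print(P.round(4), P.mean(0).round(4), np.linalg.norm(P[0]-P[1]))
e=P[0]-P[1]; print(np.degrees(np.arctan2(e[1],e[0]))-90)
s=get_state(); Rt=Rn.from_euler('xyz',s['ee_rot']).as_matrix(); print('shift in tool mm',Rt.T@(P.mean(0)-s['tool_pos'])*1000)
E
```

```text
[[0.3924 0.3179 0.135 ]
 [0.4319 0.2019 0.135 ]] [0.4122 0.2599 0.135 ] 0.12254310629328781
18.800409141529514
shift in tool mm [ 1.5418439  -1.81905857 99.46883931]
```

drive_tool(
  moves=[
    [1, -1, 30, 0, 0, 0.1, 60],
    [0, -1, 30, 0, 0, 0.1, 60],
    [0, 0, 35, 0, 0, 0, 60],
    [0, 0, 25, 0, 0, 0, 60],
    [0, 0, 0, 0, 0, 0, 5],
  ],
  newtons=60,
)

```text
time_s: 17.02
tool_pos: [0.4118, 0.2588, 0.1132]
ee_rot: [-3.136, -0.0, 1.885]
ft_force: [-0.3, 0.4, 0.2]
width: 0.0435
```

drive_tool(
  moves=[
    [0, 0, 0, 0, 0, 0, 5],
    [0, 0, 0, 0, 0, 0, 5],
    [0, 0, 0, 0, 0, 0, 5],
    [0, 0, 0, 0, 0, 0, 5],
  ],
)

```text
time_s: 17.52
tool_pos: [0.4125, 0.2597, 0.1161]
ee_rot: [-3.141, -0.002, 1.883]
ft_force: [-4.3, -1.2, 6.2]
width: 0.0161
```

```bash
python3 - <<'E'
import numpy as np
a0=np.arctan2(85,260); r=np.hypot(85,260)
th=np.linspace(0,1.02,21); P=np.c_[-r*np.cos(a0+th), r*np.sin(a0+th)]; P-=P[0]; Q=np.round(P)
d=np.diff(Q,axis=0)
for i in range(0,20,5): print([[0,int(a),-int(b),0,0,0,5] for a,b in d[i:i+5]], th[i+5])
print(P[-1])
E
```

```text
[[0, 5, -13, 0, 0, 0, 5], [0, 5, -13, 0, 0, 0, 5], [0, 6, -13, 0, 0, 0, 5], [0, 7, -12, 0, 0, 0, 5], [0, 7, -12, 0, 0, 0, 5]] 0.255
[[0, 8, -11, 0, 0, 0, 5], [0, 8, -12, 0, 0, 0, 5], [0, 9, -10, 0, 0, 0, 5], [0, 10, -10, 0, 0, 0, 5], [0, 10, -10, 0, 0, 0, 5]] 0.51
[[0, 10, -9, 0, 0, 0, 5], [0, 11, -9, 0, 0, 0, 5], [0, 11, -8, 0, 0, 0, 5], [0, 12, -8, 0, 0, 0, 5], [0, 12, -6, 0, 0, 0, 5]] 0.765
[[0, 13, -7, 0, 0, 0, 5], [0, 13, -5, 0, 0, 0, 5], [0, 13, -5, 0, 0, 0, 5], [0, 13, -4, 0, 0, 0, 5], [0, 13, -4, 0, 0, 0, 5]] 1.02
[196.35403454 181.03419156]
```

drive_tool(
  moves=[
    [0, 5, -13, 0, 0, 0, 5],
    [0, 5, -13, 0, 0, 0, 5],
    [0, 6, -13, 0, 0, 0, 5],
    [0, 7, -12, 0, 0, 0, 5],
    [0, 7, -12, 0, 0, 0, 5],
  ],
)

```text
time_s: 18.15
tool_pos: [0.4395, 0.2685, 0.1788]
ee_rot: [-3.136, -0.002, 1.883]
ft_force: [-11.7, 0.3, -2.4]
width: 0.0163
```

drive_tool(
  moves=[
    [0, 8, -11, 0, 0, 0, 5],
    [0, 8, -12, 0, 0, 0, 5],
    [0, 9, -10, 0, 0, 0, 5],
    [0, 10, -10, 0, 0, 0, 5],
    [0, 10, -10, 0, 0, 0, 5],
  ],
)

```text
time_s: 18.77
tool_pos: [0.4802, 0.282, 0.2331]
ee_rot: [-3.133, -0.003, 1.884]
ft_force: [-23.5, -1.3, 12.8]
width: 0.0161
```

drive_tool(
  moves=[
    [0, 7, -10, 0, 0, 0, 5],
    [0, 9, -10, 0, 0, 0, 5],
    [0, 10, -9, 0, 0, 0, 5],
  ],
  newtons=35,
)

```text
time_s: 19.15
tool_pos: [0.5099, 0.2918, 0.2605]
ee_rot: [-3.141, -0.003, 1.884]
ft_force: [3.6, 9.4, -18.6]
width: 0.0162
```

drive_tool(
  moves=[
    [0, 12, -7, 0, 0, 0, 5],
    [0, 12, -6, 0, 0, 0, 5],
    [0, 13, -6, 0, 0, 0, 5],
  ],
)

```text
time_s: 19.52
tool_pos: [0.5432, 0.3028, 0.2819]
ee_rot: [-3.14, -0.004, 1.884]
ft_force: [-7.0, 4.2, 7.1]
width: 0.0164
```

```bash
python3 - <<'E'
from h import *
snap('wrist','w9'); snap('side','s9'); snap('top','t9')
s=get_state(); d=np.array(s['tool_pos'])-[.4125,.2597,.1161]; x=d[0]*np.cos(.32)+d[1]*np.sin(.32); print(x,d[2],np.arctan2(85+d[2]*1e3,260-x*1e3)-.316, s['ft_force'])
E
```

```text
0.1388735751299827 0.16618376523631911 0.8054717191487895 [-9.25014847  2.18531408 10.43140594]
```

View pics/s9.png

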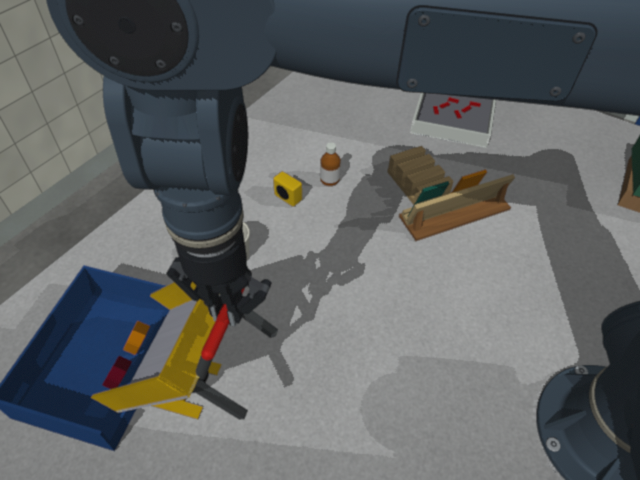

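View pics/t9.png

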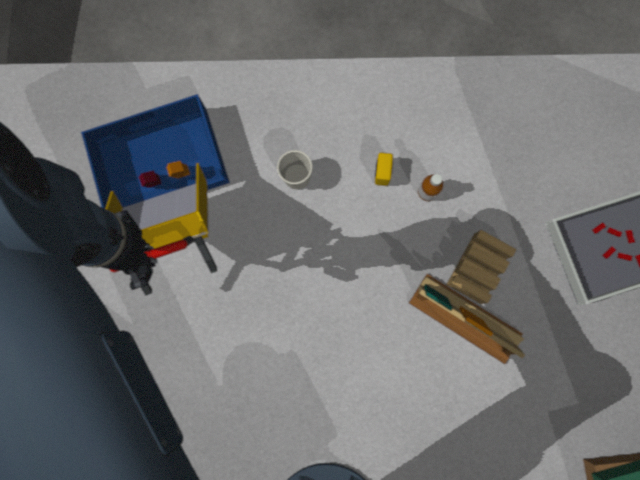

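drive_tool(
  moves=[
    [0, 12, -6, 0, 0, 0, 5],
    [0, 12, -6, 0, 0, 0, 5],
    [0, 13, -5, 0, 0, 0, 5],
  ],
)

```text
time_s: 20.05
tool_pos: [0.5792, 0.3145, 0.2983]
ee_rot: [3.142, -0.004, 1.884]
ft_force: [-6.6, 5.2, 1.4]
width: 0.016
```

drive_tool(
  moves=[
    [0, 5, -1, 0, 0, 0, 5],
    [0, 0, 0, 0, 0, 0, 5],
    [0, 0, 0, 0, 0, 0, 5],
  ],
)

```text
time_s: 20.42
tool_pos: [0.5845, 0.3161, 0.2995]
ee_rot: [3.14, -0.004, 1.884]
ft_force: [-5.9, 5.0, 4.5]
width: 0.0164
```

```bash
python3 - <<'E'
from h import *
s=get_state(); d=np.array(s['tool_pos'])-[.4125,.2597,.1161]; x=d[0]*np.cos(.32)+d[1]*np.sin(.32); a=np.arctan2(85+d[2]*1e3,260-x*1e3);print(x,d[2],a-.316, s['ft_force'])
snap('top','t10',crop=(60,80,260,300),scale=2.7)
a0=.316;r=np.hypot(85,260)
th=np.linspace(a-.316,0,22); P=np.c_[-r*np.cos(a0+th), r*np.sin(a0+th)]; P-=P[0]; Q=np.round(P); d=np.diff(Q,axis=0)
for i in range(0,21,5): print([[0,int(a),-int(b),0,0,0,5] for a,b in d[i:i+5]])
E
```

```text
0.18101021572312254 0.18343571234602224 0.9686142427902888 [-5.87568897  5.02107831  4.50746867]
[[0, -12, 4, 0, 0, 0, 5], [0, -12, 4, 0, 0, 0, 5], [0, -11, 5, 0, 0, 0, 5], [0, -12, 6, 0, 0, 0, 5], [0, -11, 6, 0, 0, 0, 5]]
[[0, -11, 6, 0, 0, 0, 5], [0, -10, 7, 0, 0, 0, 5], [0, -10, 8, 0, 0, 0, 5], [0, -10, 7, 0, 0, 0, 5], [0, -10, 9, 0, 0, 0, 5]]
[[0, -9, 9, 0, 0, 0, 5], [0, -8, 9, 0, 0, 0, 5], [0, -9, 9, 0, 0, 0, 5], [0, -7, 10, 0, 0, 0, 5], [0, -8, 11, 0, 0, 0, 5]]
[[0, -6, 10, 0, 0, 0, 5], [0, -7, 11, 0, 0, 0, 5], [0, -6, 11, 0, 0, 0, 5], [0, -5, 12, 0, 0, 0, 5], [0, -5, 12, 0, 0, 0, 5]]
[[0, -4, 11, 0, 0, 0, 5]]
```

View pics/t10.png

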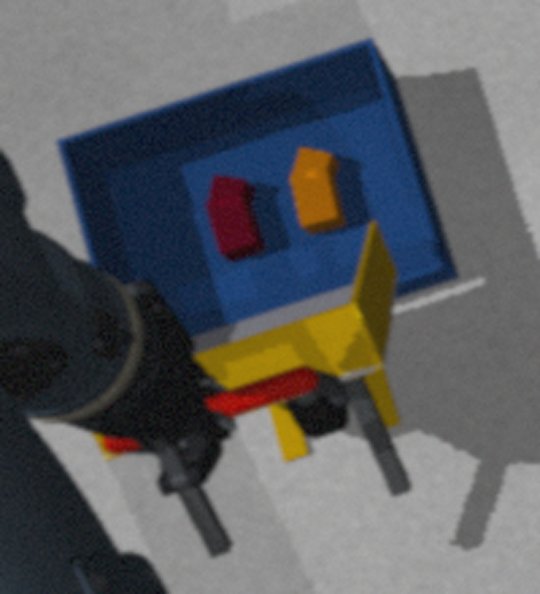

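Both pieces lie flat in the bin, so I'm lowering the barrow along the same arc.

drive_tool(
  moves=[
    [0, -12, 4, 0, 0, 0, 5],
    [0, -12, 4, 0, 0, 0, 5],
    [0, -11, 5, 0, 0, 0, 5],
    [0, -12, 6, 0, 0, 0, 5],
    [0, -11, 6, 0, 0, 0, 5],
  ],
)

```text
time_s: 21.1
tool_pos: [0.5302, 0.2982, 0.2741]
ee_rot: [3.138, -0.003, 1.883]
ft_force: [0.3, 6.0, -1.0]
width: 0.016
```

drive_tool(
  moves=[
    [0, -11, 6, 0, 0, 0, 5],
    [0, -10, 7, 0, 0, 0, 5],
    [0, -10, 8, 0, 0, 0, 5],
    [0, -10, 7, 0, 0, 0, 5],
    [0, -10, 9, 0, 0, 0, 5],
  ],
)

```text
time_s: 21.72
tool_pos: [0.4819, 0.2821, 0.2369]
ee_rot: [3.138, -0.002, 1.883]
ft_force: [-5.2, 0.6, 1.5]
width: 0.0158
```

drive_tool(
  moves=[
    [0, -9, 9, 0, 0, 0, 5],
    [0, -8, 9, 0, 0, 0, 5],
    [0, -9, 9, 0, 0, 0, 5],
    [0, -7, 10, 0, 0, 0, 5],
    [0, -8, 11, 0, 0, 0, 5],
  ],
)

```text
time_s: 22.35
tool_pos: [0.4424, 0.2691, 0.1879]
ee_rot: [3.14, -0.001, 1.883]
ft_force: [3.1, 0.9, -3.1]
width: 0.0159
```

drive_tool(
  moves=[
    [0, -6, 10, 0, 0, 0, 5],
    [0, -7, 11, 0, 0, 0, 5],
    [0, -6, 11, 0, 0, 0, 5],
  ],
)

```text
time_s: 22.72
tool_pos: [0.4241, 0.263, 0.1548]
ee_rot: [3.141, -0.001, 1.882]
ft_force: [8.3, 0.1, -5.8]
width: 0.0159
```

```bash
python3 - <<'E'
from h import *
s=get_state(); d=np.array(s['tool_pos'])-[.4125,.2597,.1161]; x=d[0]*np.cos(.32)+d[1]*np.sin(.32); a=np.arctan2(85+d[2]*1e3,260-x*1e3);print(x,d[2],a-.316, s['ft_force'])
E
```

```text
0.012059335448267216 0.03866024437579206 0.14664658563199934 [ 8.3334901   0.11710688 -5.83244585]
```

drive_tool(
  moves=[
    [0, -3, 12, 0, 0, 0, 5],
    [0, -3, 12, 0, 0, 0, 5],
    [0, -3, 10, 0, 0, 0, 5],
    [0, 0, 3, 0, 0, 0, 5],
  ],
)

```text
time_s: 23.22
tool_pos: [0.4126, 0.2596, 0.1208]
ee_rot: [-3.139, -0.002, 1.883]
ft_force: [-23.0, -14.0, 69.3]
width: 0.0161
```

drive_tool(
  moves=[
    [0, 0, -4, 0, 0, 0, 20],
    [0, 0, 0, 0, 0, 0, 45],
    [0, 0, 0, 0, 0, 0, 55],
    [0, 0, 0, 0, 0, 0, 55],
  ],
)

```text
time_s: 23.72
tool_pos: [0.4143, 0.2602, 0.1217]
ee_rot: [-3.139, -0.001, 1.883]
ft_force: [0.3, -0.3, -0.1]
width: 0.0552
```

drive_tool(
  moves=[
    [0, 0, -30, 0, 0, 0, 55],
    [0, 0, -50, 0, 0, 0, 55],
    [0, 0, -50, 0, 0, 0, 85],
    [0, 0, 0, 0, 0, 0, 85],
  ],
)

```text
time_s: 24.22
tool_pos: [0.4163, 0.2611, 0.2555]
ee_rot: [3.137, -0.003, 1.883]
ft_force: [1.0, 0.5, -0.6]
width: 0.0849
```

```bash
python3 - <<'E'
from h import *
s=get_state(); print(np.round(s['qpos'],2))
snap('wrist','w11')
im=np.load('pics/top0.npy') if False else None
plan([0.38,-0.12,0.28],Rdown(np.radians(140)))
E
```

```text
[ 0.56  0.17 -0.04  1.36  0.    1.82]
from [415.5 260.6 253.4] dist 383.2 rot [  0.09  -0.1  -32.12] minrows 8
[[-44,-19,-3,0,0,-4,85],[-42,-22,-4,0,0,-4,85],[-41,-24,-3,0,0,-4,85],[-39,-28,-4,0,0,-4,85],[-37,-30,-3,0,0,-4,85]]
[[-35,-33,-4,0,0,-4,85],[-33,-35,-3,0.1,0,-4.1,85],[-29,-37,-3,0,-0.1,-4,85]]
end [ 379.9 -119.4  279.6]
```

View pics/w11.png

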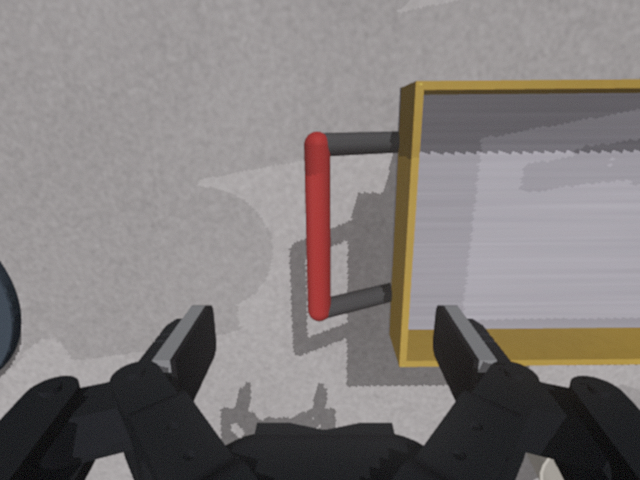

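```bash
python3 - <<'E'
from h import *
plan([0.456,-0.38,0.30],Rdown(np.radians(57)),n=14)
E
```

```text
from [415.5 260.6 253.4] dist 643.6 rot [ 1.000e-02 -1.400e-01  5.088e+01] minrows 13
[[-44,-11,-3,0,0,3.6,85],[-46,-9,-4,0,0,3.6,85],[-45,-5,-3,0,0,3.6,85],[-46,-3,-4,0,0,3.6,85],[-46,0,-3,0,0,3.6,85]]
[[-45,3,-4,0,0,3.7,85],[-46,6,-3,0,0,3.6,85],[-45,9,-3,0,0,3.7,85],[-44,11,-4,0,0,3.6,85],[-44,15,-3,0,0,3.7,85]]
[[-42,17,-4,0,0,3.6,85],[-42,20,-3,0,0,3.7,85],[-40,22,-4,0,-0.1,3.6,85],[-38,25,-3,0,0,3.7,85]]
end [ 455.9 -380.   300. ]
```

drive_tool(
  moves=[
    [-44, -11, -3, 0, 0, 3.6, 85],
    [-46, -9, -4, 0, 0, 3.6, 85],
    [-45, -5, -3, 0, 0, 3.6, 85],
    [-46, -3, -4, 0, 0, 3.6, 85],
    [-46, 0, -3, 0, 0, 3.6, 85],
  ],
)

```text
time_s: 24.9
tool_pos: [0.4287, 0.0296, 0.2677]
ee_rot: [-3.138, -0.001, 1.567]
ft_force: [0.8, -0.2, -0.5]
width: 0.0844
```

drive_tool(
  moves=[
    [-45, 3, -4, 0, 0, 3.7, 85],
    [-46, 6, -3, 0, 0, 3.6, 85],
    [-45, 9, -3, 0, 0, 3.7, 85],
    [-44, 11, -4, 0, 0, 3.6, 85],
    [-44, 15, -3, 0, 0, 3.7, 85],
  ],
)

```text
time_s: 25.52
tool_pos: [0.4434, -0.1991, 0.2845]
ee_rot: [-3.137, -0.0, 1.247]
ft_force: [-0.8, 0.0, -0.3]
width: 0.085
```

drive_tool(
  moves=[
    [-42, 17, -4, 0, 0, 3.6, 85],
    [-42, 20, -3, 0, 0, 3.7, 85],
    [-40, 22, -4, 0, -0.1, 3.6, 85],
    [-38, 25, -3, 0, 0, 3.7, 85],
    [0, 0, 0, 0, 0, 0, 85],
  ],
)

```text
time_s: 26.15
tool_pos: [0.4548, -0.3829, 0.297]
ee_rot: [-3.137, 0.002, 0.991]
ft_force: [0.1, 0.2, 0.1]
width: 0.085
```

drive_tool(
  moves=[
    [0, 0, 0, 0, 0, 0, 85],
    [0, 0, 0, 0, 0, 0, 85],
  ],
)

```text
time_s: 26.4
tool_pos: [0.4551, -0.3794, 0.2994]
ee_rot: [-3.139, 0.002, 0.996]
ft_force: [-0.3, 0.9, 0.6]
width: 0.0848
```

```bash
python3 - <<'E'
from h import *
s=get_state(); print(np.round(s['qpos'],2),np.round(s['tool_pos'],4))
snap('wrist','w12')
snap('top','t12')
E
```

```text
[-0.69  0.35  0.32  1.54 -0.    1.45] [ 0.4551 -0.3794  0.2994]
```

View pics/w12.png

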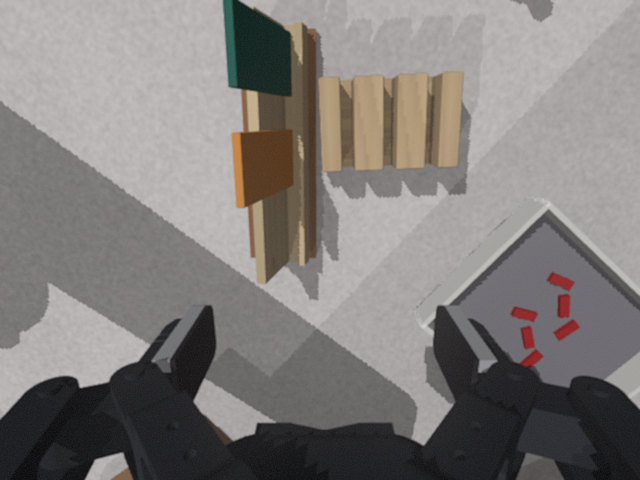

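View pics/t12.png

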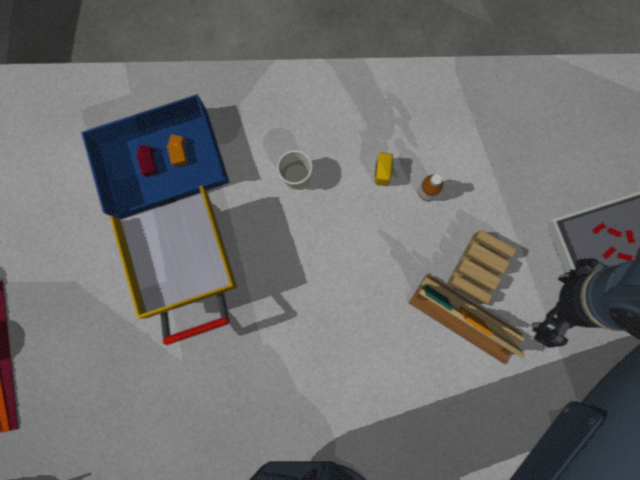

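```bash
python3 - <<'E'
from h import *
im=np.load('pics/w12.npy')[:,:,::-1]
cv2.imwrite('pics/w12a.png',cv2.resize(im[60:185,310:480],None,fx=4.5,fy=4.5,interpolation=cv2.INTER_CUBIC))
cv2.imwrite('pics/w12b.png',cv2.resize(im[0:220,215:330],None,fx=2.7,fy=2.7,interpolation=cv2.INTER_CUBIC))
E
```

```text
(no output)
```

View pics/w12a.png

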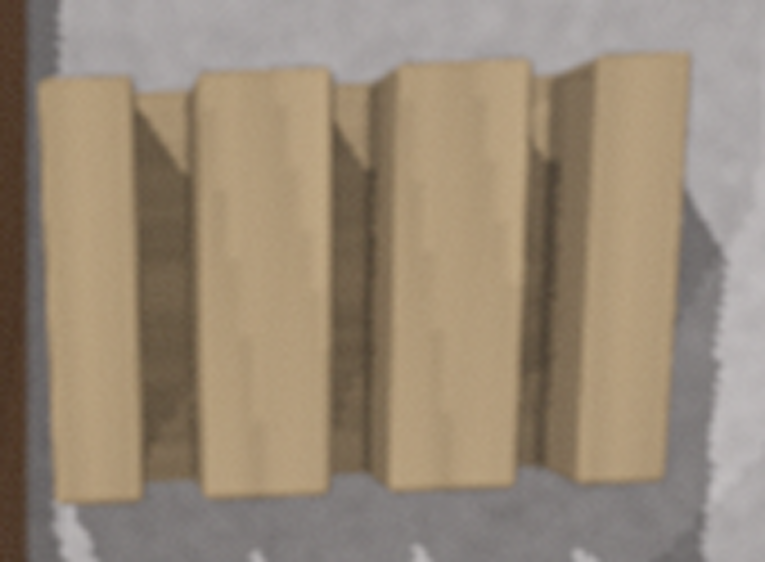

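View pics/w12b.png

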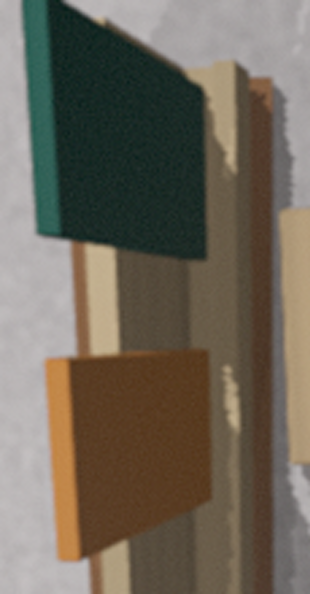

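```bash
cat > fit.py <<'E'
from h import *
import pickle
def rackfit(c,pts,g0=(.55,-.355,np.radians(-33))):
    X=np.array([p[0] for p in pts],float)/1000; uv=np.array([p[1] for p in pts],float)
    def W(g): 
        R=Rn.from_euler('z',g[2]).as_matrix(); return X@R.T+np.array([g[0],g[1],0])
    r=least_squares(lambda g:(proj(c,W(g))-uv).ravel(),g0); e=r.fun.reshape(-1,2)
    return r.x,e
def panefit(c,pts,g0,lean=.26,fitlean=False):
    X=np.array([p[0] for p in pts],float)/1000; uv=np.array([p[1] for p in pts],float)
    def W(g):
        R=(Rn.from_euler('z',g[3])*Rn.from_euler('y',-(g[4] if fitlean else lean))).as_matrix(); return X@R.T+np.array(g[:3])
    g0=list(g0)+([lean] if fitlean else [])
    r=least_squares(lambda g:(proj(c,W(g))-uv).ravel(),g0); return r.x,r.fun.reshape(-1,2)
E
python3 - <<'E'
from fit import *
c=pickle.load(open('pics/w12.pkl','rb'))
f=lambda x,y:(310+(x-1.75)/4.5,60+(y-1.75)/4.5)
far=[(-69,(38,80)),(-48.5,(132,77)),(-35.5,(203,72)),(-6.5,(330,67)),(6.5,(397,65)),(35.5,(528,60)),(48.5,(600,57)),(69,(690,54))]
near=[(-69,(57,500)),(-48.5,(142,500)),(-35.5,(205,496)),(-6.5,(328,492)),(6.5,(390,488)),(35.5,(515,485)),(48.5,(577,482)),(69,(663,480))]
pts=[((x,45,55),f(*u)) for x,u in far]+[((x,-45,55),f(*u)) for x,u in near]
g,e=rackfit(c,pts); print('rack',g[:2].round(4),np.degrees(g[2]).round(2),'rms',np.sqrt((e**2).mean()).round(2)); print(e.round(1).tolist())
b=lambda x,y:(215+(x-.85)/2.7,(y-.85)/2.7)
G=[((-4,-30,80),b(40,235)),((4,-30,80),b(62,237)),((4,-30,-40),b(207,258)),((4,30,-40),b(204,85))]
A=[((-4,-30,80),b(57,558)),((4,-30,80),b(79,560)),((-4,30,80),b(46,360)),((4,30,80),b(69,360)),((4,-30,-40),b(211,497)),((4,30,-40),b(208,350))]
for n,p,g0 in (('green',G,(.48,-.24,.05,-.576)),('amber',A,(.43,-.315,.05,-.576))):
    for fl in (False,True):
        g,e=panefit(c,p,g0,fitlean=fl); print(n,g[:3].round(4),np.degrees(g[3]).round(2),g[4:],e.round(1).tolist())
E
```

```text
rack [ 0.5478 -0.353 ] -30.72 rms 0.82
[[-0.3, -0.7], [0.4, -0.9], [-1.6, -0.4], [0.8, -0.6], [-0.3, -0.7], [1.3, -0.9], [-0.8, -0.8], [1.0, -1.0], [-0.7, 1.3], [0.5, 0.6], [-0.7, 1.0], [0.5, 0.8], [-0.5, 1.2], [0.3, 0.8], [-0.6, 0.9], [0.5, 0.6]]
green [ 0.4842 -0.2434  0.0574] -32.44 [] [[-0.8, 0.3], [0.6, -0.8], [0.6, 0.2], [-0.3, 0.4]]
green [ 0.4843 -0.2437  0.0593] -32.6 [0.25549753] [[-0.8, 0.3], [0.7, -0.8], [0.4, 0.4], [-0.3, 0.3]]
amber [ 0.4318 -0.3216  0.0535] -33.42 [] [[0.1, -0.1], [0.5, -0.2], [-0.5, -0.3], [0.1, -0.1], [-0.3, 0.7], [-0.0, 0.2]]
amber [ 0.4318 -0.3217  0.053 ] -33.4 [0.26241251] [[0.0, -0.2], [0.5, -0.3], [-0.5, -0.2], [0.1, -0.0], [-0.1, 0.7], [0.1, 0.2]]
```

```bash
cat >> fit.py <<'E'
def paneT(g,lean=.26):
    R=(Rn.from_euler('z',g[3])*Rn.from_euler('y',-lean)).as_matrix(); return R,np.c_[R[:,1],R[:,0],-R[:,2]]
E
python3 - <<'E'
from fit import *
g=(.4318,-.3216,.0535,np.radians(-33.4)); R,Rt=paneT(g)
t=np.array(g[:3])+R@[0,0,.108]; print(t)
plan(t,Rt,g=50,n=6)
E
```

```text
[ 0.4086207  -0.30631607  0.15787012]
from [ 455.3 -379.5  299.9] dist 166.4 rot [-15.     0.07   0.47] minrows 4
[[6,-13,24,-2.5,0,0.1,50],[6,-14,23,-2.5,0,0.1,50],[6,-15,22,-2.5,0,0.1,50],[6,-17,22,-2.5,0,0.1,50],[6,-17,21,-2.5,0,0,50]]
[[6,-18,20,-2.5,0.1,0.1,50]]
end [ 408.2 -306.   158. ]
```

drive_tool(
  moves=[
    [6, -13, 24, -2.5, 0, 0.1, 50],
    [6, -14, 23, -2.5, 0, 0.1, 50],
    [6, -15, 22, -2.5, 0, 0.1, 50],
    [6, -17, 22, -2.5, 0, 0.1, 50],
    [6, -17, 21, -2.5, 0, 0, 50],
  ],
)

```text
time_s: 27.12
tool_pos: [0.4158, -0.318, 0.181]
ee_rot: [2.923, 0.002, 0.989]
ft_force: [0.1, -0.2, 1.0]
width: 0.0499
```

drive_tool(
  moves=[
    [6, -18, 20, -2.5, 0.1, 0.1, 50],
    [0, 0, 0, 0, 0, 0, 50],
    [0, 0, 0, 0, 0, 0, 50],
  ],
)

```text
time_s: 27.5
tool_pos: [0.4095, -0.3076, 0.1595]
ee_rot: [2.88, -0.0, 0.987]
ft_force: [0.8, 0.6, 0.1]
width: 0.0498
```

```bash
python3 - <<'E'
from fit import *
snap('wrist','w13')
g=(.4318,-.3216,.0535,np.radians(-33.4)); R,Rt=paneT(g)
plan(np.array(g[:3])+R@[0,0,.038],Rt,g=50,n=4)
E
```

```text
from [ 409.8 -308.   159.7] dist 71.3 rot [ 0.14  0.02 -0.07] minrows 2
[[0,-1,18,0,0,0,50],[0,0,18,0,0,0,50],[1,-1,17,0.1,0,0,50],[0,0,18,0,0,-0.1,50]]
end [ 424.1 -316.2   90.6]
```

View pics/w13.png

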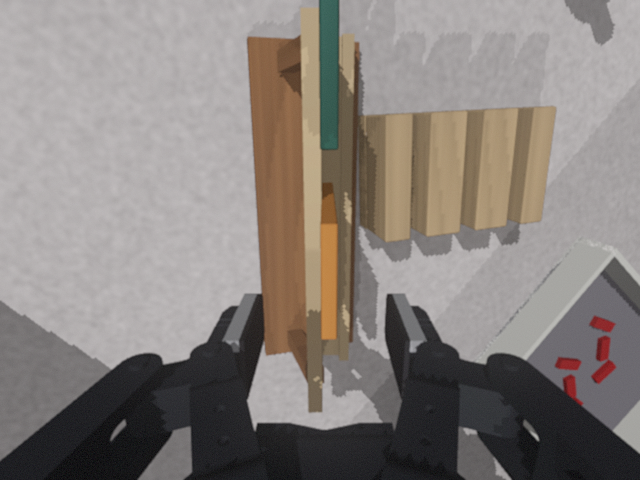

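```bash
python3 - <<'E'
from fit import *
im=np.load('pics/w13.npy')[:,:,::-1]
cv2.imwrite('pics/w13a.png',cv2.resize(im[170:360,290:400],None,fx=4,fy=4,interpolation=cv2.INTER_CUBIC)[:, :])
E
```

```text
(no output)
```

View pics/w13a.png

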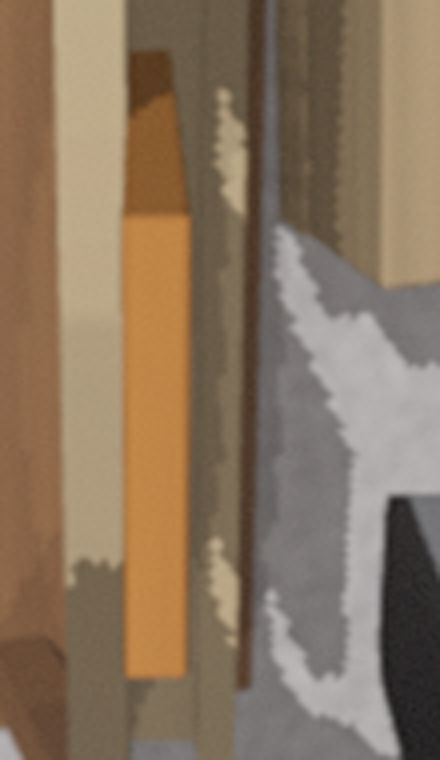

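```bash
python3 - <<'E'
from fit import *
c=pickle.load(open('pics/w13.pkl','rb'))
f=lambda x,y:(290+(x-1.5)/4,170+(y-1.5)/4)
A=[((-4,30,80),f(123,213)),((4,30,80),f(191,213)),((-4,-30,80),f(125,678)),((4,-30,80),f(187,678)),((-4,30,-40),f(130,50)),((4,30,-40),f(168,50))]
for fl in (False,True):
    g,e=panefit(c,A,(.43,-.32,.053,-.58),fitlean=fl); print(g[:3].round(4),np.degrees(g[3]).round(2),g[4:],e.round(1).tolist())
R,Rt=paneT(g,g[4])
s=get_state(); T=Rn.from_euler('xyz',s['ee_rot']).as_matrix()
print('pane top in tool mm',T.T@(np.array(g[:3])+R@[0,0,.08]-s['tool_pos'])*1000)
plan(np.array(g[:3])+R@[0,0,.038],Rt,g=50,n=4)
E
```

```text
[ 0.4339 -0.3219  0.0616] -33.43 [] [[-0.2, 0.3], [0.5, 0.3], [-0.4, -0.1], [0.1, -0.1], [-0.6, -0.3], [0.5, -0.3]]
[ 0.4339 -0.3219  0.0617] -33.42 [0.26049512] [[-0.2, 0.3], [0.4, 0.3], [-0.4, -0.1], [0.1, -0.1], [-0.5, -0.3], [0.5, -0.3]]
pane top in tool mm [ 1.61971672  1.5852093  21.86410069]
from [ 409.8 -308.   159.7] dist 63.9 rot [ 0.11  0.01 -0.05] minrows 2
[[0,0,16,0,0,0,50],[1,1,16,0,0,0,50],[0,0,16,0.1,0,0,50],[1,1,16,0,0,0,50]]
end [ 426.4 -316.5   98.4]
```

drive_tool(
  moves=[
    [0, 1, 20, 0, 0, 0, 50],
    [1, 0, 20, 0, 0, 0, 50],
    [0, 0, 18, 0, 0, 0, 50],
    [1, 0, 9, 0, 0, 0, 50],
    [0, 0, 0, 0, 0, 0, 50],
  ],
  newtons=30,
)

```text
time_s: 28.18
tool_pos: [0.4251, -0.3156, 0.0934]
ee_rot: [2.882, -0.0, 0.986]
ft_force: [-0.3, 0.2, -0.6]
width: 0.05
```

```bash
python3 - <<'E'
from fit import *
s=get_state(); print(np.round(s['tool_pos'],4),np.round(s['ft_force'],1))
snap('wrist','w14')
E
```

```text
[ 0.4251 -0.3156  0.0934] [-0.3  0.2 -0.6]
```

View pics/w14.png

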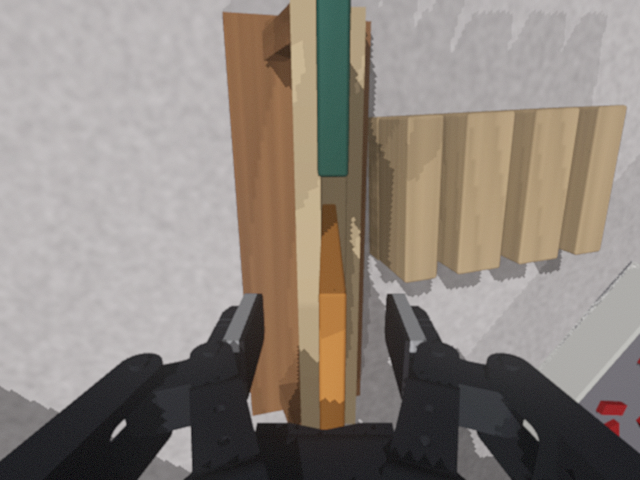

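drive_tool(
  moves=[
    [0, 2, 0, 0, 0, 0, 50],
    [0, 0, 0, 0, 0, 0, 30],
    [0, 0, 0, 0, 0, 0, 3],
    [0, 0, 0, 0, 0, 0, 3],
    [0, 0, 0, 0, 0, 0, 3],
  ],
  newtons=30,
)

```text
time_s: 28.85
tool_pos: [0.4268, -0.3168, 0.0945]
ee_rot: [2.88, -0.0, 0.986]
ft_force: [2.6, -1.6, 3.1]
width: 0.0077
```

drive_tool(
  moves=[
    [0, 0, 0, 0, 0, 0, 3],
    [0, 0, 0, 0, 0, 0, 3],
  ],
)

```text
time_s: 29.1
tool_pos: [0.4268, -0.3168, 0.0945]
ee_rot: [2.88, -0.0, 0.986]
ft_force: [3.6, -1.9, 5.4]
width: 0.0075
```

```bash
python3 - <<'E'
from fit import *
s=get_state(); print(np.round(s['tool_pos'],4),np.round(s['ft_force'],1),s['width'])
snap('wrist','w15')
E
```

```text
[ 0.4268 -0.3168  0.0945] [ 3.6 -1.9  5.4] 0.0075490605683229866
```

View pics/w15.png

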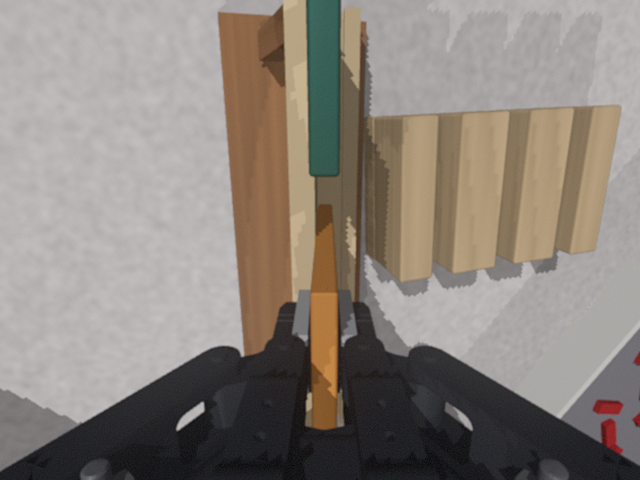

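```bash
python3 - <<'E'
from fit import *
m=camera_model('wrist'); H=np.linalg.inv(np.array(m['hand_eye'])); c=(cam('wrist')[0],H[:3,:3],H[:3,3])
im=np.load('pics/w15.npy')[:,:,::-1]
cv2.imwrite('pics/w15a.png',cv2.resize(im[190:450,270:380],None,fx=3,fy=3,interpolation=cv2.INTER_CUBIC))
r=least_squares(lambda g:[proj(c,[[g[0]+.03,0,g[1]]])[0,1]-292, proj(c,[[g[0]-.03,0,g[1]]])[0,1]-430],[0,-.04]); print('x0,ztop in tool mm',r.x*1000)
E
```

```text
x0,ztop in tool mm [-11.25270798 -23.22890895]
```

View pics/w15a.png

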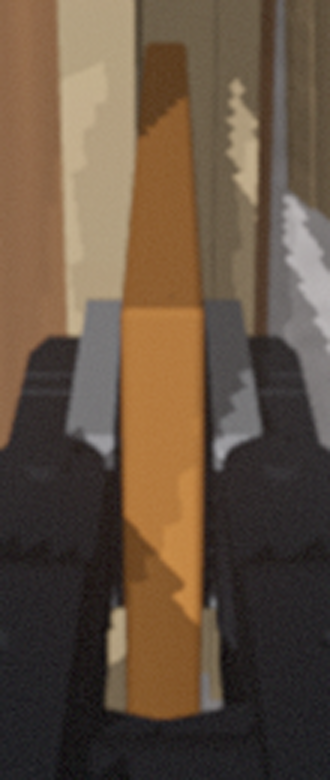

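```bash
python3 - <<'E'
from fit import *
m=camera_model('wrist'); H=np.linalg.inv(np.array(m['hand_eye'])); c=(cam('wrist')[0],H[:3,:3],H[:3,3])
def res(g): 
    P=proj(c,[[g[0]+.03,-.004,g[1]],[g[0]+.03,.004,g[1]],[g[0]+.03,-.004,g[1]+.12],[g[0]+.03,.004,g[1]+.12]])
    U=np.array([[310.5,292],[337.5,292],[319,205],[332,205]]); return (P-U).ravel()
r=least_squares(res,[0,-.04]); print(r.x*1000,r.fun.round(1))
E
```

```text
[ -2.52556939 -41.5427115 ] [ 0.4 -0.   0.5  0.  -1.3  0.  -0.9  0. ]
```

drive_tool(
  moves=[
    [0, 0, -15, 0, 0, 0, 3],
    [0, 0, -30, 0, 0, 0, 3],
    [0, 0, -35, 0, 0, 0, 3],
    [0, 0, -30, 0, 0, 0, 3],
  ],
  newtons=40,
)

```text
time_s: 29.65
tool_pos: [0.401, -0.2996, 0.2001]
ee_rot: [2.885, -0.001, 0.986]
ft_force: [-0.3, 0.1, -1.5]
width: 0.0076
```

```bash
python3 - <<'E'
from fit import *
plan([.5852,-.3723,.20],Rdown(np.radians(59.3)),g=3,n=7)
E
```

```text
from [ 401.  -299.6  200.1] dist 198.0 rot [14.69  0.33 -2.79] minrows 4
[[6,27,7,2.1,0,-0.4,3],[6,27,6,2.1,0.1,-0.4,3],[5,27,5,2.1,0,-0.4,3],[5,28,4,2.1,0.1,-0.4,3],[5,27,3,2.1,0,-0.4,3]]
[[5,28,2,2.1,0.1,-0.4,3],[5,28,1,2.1,0,-0.4,3]]
end [ 585.3 -372.3  200.4]
```

drive_tool(
  moves=[
    [6, 27, 7, 2.1, 0, -0.4, 3],
    [6, 27, 6, 2.1, 0.1, -0.4, 3],
    [5, 27, 5, 2.1, 0, -0.4, 3],
    [5, 28, 4, 2.1, 0.1, -0.4, 3],
    [5, 27, 3, 2.1, 0, -0.4, 3],
  ],
)

```text
time_s: 30.28
tool_pos: [0.5331, -0.3523, 0.1994]
ee_rot: [3.07, 0.002, 1.021]
ft_force: [0.0, 0.2, -1.5]
width: 0.0075
```

drive_tool(
  moves=[
    [5, 28, 2, 2.1, 0.1, -0.4, 3],
    [5, 28, 1, 2.1, 0, -0.4, 3],
    [0, 0, 0, 0, 0, 0, 3],
    [0, 0, 0, 0, 0, 0, 3],
  ],
)

```text
time_s: 30.78
tool_pos: [0.5856, -0.3728, 0.1998]
ee_rot: [3.141, 0.001, 1.035]
ft_force: [0.3, 0.5, -1.9]
width: 0.0075
```

```bash
python3 - <<'E'
from fit import *
s=get_state(); print(np.round(s['tool_pos'],4),np.round(s['ee_rot'],4),np.round(s['ft_force'],1))
im,_=snap('wrist','w16'); snap('side','s16')
cv2.imwrite('pics/w16a.png',cv2.resize(im[60:330,200:440,::-1],None,fx=2.2,fy=2.2,interpolation=cv2.INTER_CUBIC))
E
```

```text
[ 0.5856 -0.3728  0.1998] [3.1414e+00 9.0000e-04 1.0351e+00] [ 0.3  0.5 -1.9]
```

View pics/w16a.png

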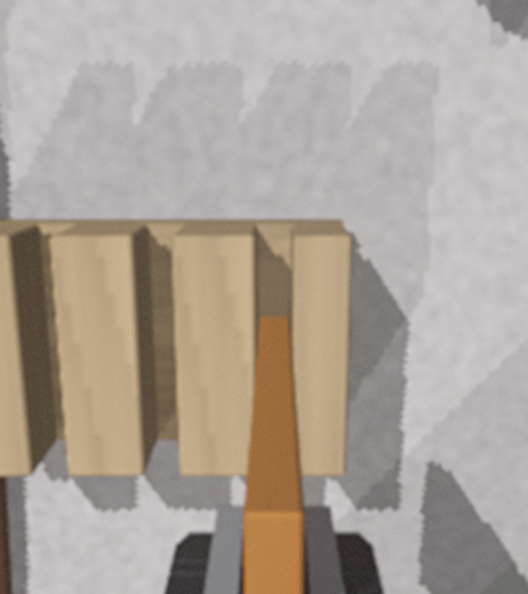

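View pics/s16.png

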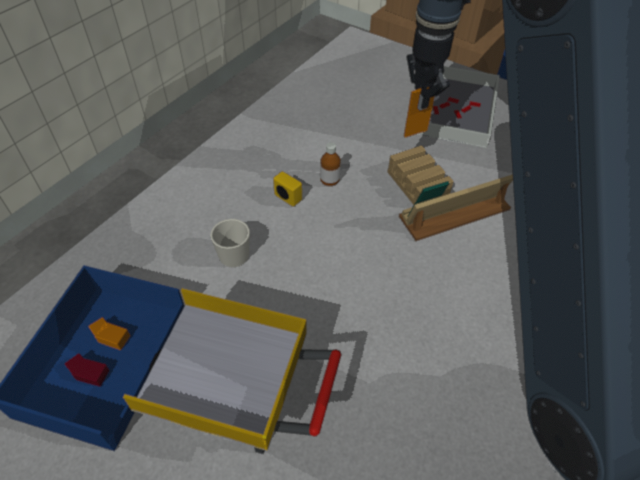

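```bash
python3 - <<'E'
from fit import *
m=camera_model('wrist'); H=np.linalg.inv(np.array(m['hand_eye'])); 
c=pickle.load(open('pics/w16.pkl','rb'))
f=lambda x,y:(200+(x-.6)/2.2,60+(y-.6)/2.2)
far=[(-35.5,(50,238)),(-6.5,(133,236)),(6.5,(175,235)),(35.5,(254,235)),(48.5,(292,235)),(69,(350,234))]
near=[(-35.5,(68,474)),(-6.5,(144,474)),(6.5,(181,474)),(48.5,(302,474)),(69,(347,474))]
pts=[((x,45,55),f(*u)) for x,u in far]+[((x,-45,55),f(*u)) for x,u in near]
g,e=rackfit(c,pts); print('rack',g[:2].round(4),np.degrees(g[2]).round(2)); print(e.round(1).tolist())
s=get_state(); R=Rn.from_euler('z',g[2]).as_matrix(); slot=np.array([g[0],g[1],.055])+R@[.042,0,0]
T=Rn.from_euler('xyz',s['ee_rot']).as_matrix(); print('slot in tool mm',T.T@(slot-s['tool_pos'])*1000,'yaw err', np.degrees(g[2])+90-np.degrees(s['ee_rot'][2]))
# pane in tool: 
ct=(c[0],H[:3,:3],H[:3,3])
U=np.array([f(245,511),f(303,511),f(260,317),f(289,317)])
def res(q): 
    P=proj(ct,[[q[0]+.03,q[2]-.004,q[1]],[q[0]+.03,q[2]+.004,q[1]],[q[0]+.03,q[3]-.004,q[1]+.12],[q[0]+.03,q[3]+.004,q[1]+.12]]); return (P-U).ravel()
r=least_squares(res,[0,-.04,0,0]); print('pane x0,ztop,y top,y bottom mm',r.x*1000,r.fun.round(1))
E
```

```text
rack [ 0.5485 -0.3535] -30.18
[[-0.6, -1.3], [0.1, -0.7], [-1.8, -0.4], [0.7, -0.7], [0.6, -0.8], [1.5, -0.6], [0.9, 1.5], [1.4, 1.3], [0.4, 1.2], [-3.8, 0.8], [0.6, 0.6]]
slot in tool mm [-1.73350734e+00 -1.10792159e-01  1.46170597e+02] yaw err 0.5227806819621037
pane x0,ztop,y top,y bottom mm [ -1.48560762 -43.62534252  -0.28849311  -0.17598381] [-0.6 -0.1  0.6 -0.1 -0.2  0.2  0.2  0.2]
```

```bash
python3 - <<'E'
from fit import *
c=pickle.load(open('pics/w16.pkl','rb'))
f=lambda x,y:(200+(x-.6)/2.2,60+(y-.6)/2.2)
far=[(-35.5,(50,238)),(-6.5,(133,236)),(6.5,(175,235)),(35.5,(254,235)),(48.5,(292,235)),(69,(350,234))]
near=[(-35.5,(68,474)),(-6.5,(144,474)),(6.5,(181,474)),(69,(347,474))]
pts=[((x,45,55),f(*u)) for x,u in far]+[((x,-45,55),f(*u)) for x,u in near]
s=get_state();T=Rn.from_euler('xyz',s['ee_rot']).as_matrix()
g,e=rackfit(c,pts); print('rack',g[:2].round(4),np.degrees(g[2]).round(2)); print(e.round(1).tolist())
R=Rn.from_euler('z',g[2]).as_matrix(); slot=np.array([g[0],g[1],.055])+R@[.042,0,0]
print('slot in tool mm',T.T@(slot-s['tool_pos'])*1000,'yaw err', np.degrees(g[2])+90-np.degrees(s['ee_rot'][2]))
plan(slot+[0,0,.155-.055],Rdown(g[2]+np.pi/2),g=3,n=2)
E
```

```text
rack [ 0.5482 -0.3533] -30.5
[[-0.7, -1.6], [-0.1, -0.8], [-1.9, -0.4], [0.6, -0.5], [0.5, -0.5], [1.3, -0.1], [0.2, 1.3], [0.7, 1.2], [-0.4, 1.2], [-0.1, 1.0]]
slot in tool mm [ -1.94626557  -0.45585001 146.17000145] yaw err 0.20059355957045
from [ 585.6 -372.9  201.2] dist 46.2 rot [ 0.13  0.05 -0.2 ] minrows 1
[[-1,-0.1,23.1,0.1,0,-0.1,3],[-1,-0.1,23.1,0,0.1,-0.1,3]]
end [ 584.4 -374.6  155. ]
```

drive_tool(
  moves=[
    [0, 0, 23, 0, 0, -0.1, 3],
    [0, 0, 22, 0, 0, -0.1, 3],
    [0, 0, 10, 0, 0, 0, 3],
    [0, 0, 0, 0, 0, 0, 3],
  ],
)

```text
time_s: 31.38
tool_pos: [0.5862, -0.3732, 0.1463]
ee_rot: [3.139, 0.001, 1.039]
ft_force: [-1.0, -0.8, -1.0]
width: 0.0076
```

```bash
python3 - <<'E'
from fit import *
s=get_state(); print(np.round(s['tool_pos'],4),np.round(s['ee_rot'],4),np.round(s['ft_force'],1))
im,_=snap('wrist','w17')
cv2.imwrite('pics/w17a.png',cv2.resize(im[60:330,200:440,::-1],None,fx=2.2,fy=2.2,interpolation=cv2.INTER_CUBIC))
E
```

```text
[ 0.5862 -0.3732  0.1463] [3.1389e+00 9.0000e-04 1.0385e+00] [-1.  -0.8 -1. ]
```

View pics/w17a.png

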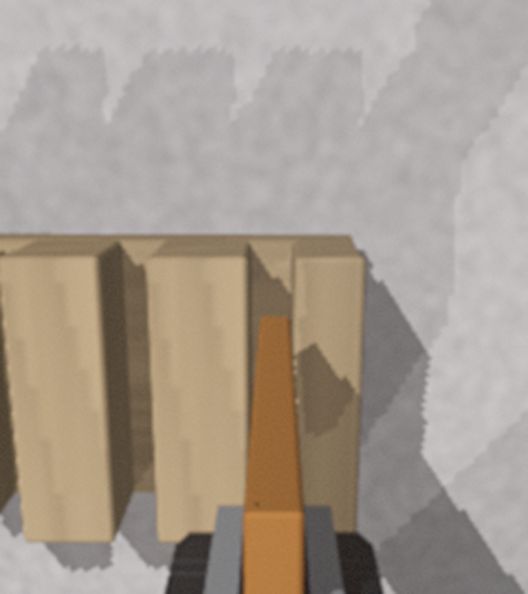

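drive_tool(
  moves=[
    [0, -0.7, 8, 0, 0, 0, 3],
    [0, 0, 8, 0, 0, 0, 3],
    [0, 0, 8, 0, 0, 0, 3],
    [0, 0, 0, 0, 0, 0, 3],
  ],
)

```text
time_s: 31.92
tool_pos: [0.5859, -0.3729, 0.121]
ee_rot: [3.14, 0.001, 1.039]
ft_force: [0.4, 0.6, -2.0]
width: 0.0072
```

drive_tool(
  moves=[
    [0, 0, 8, 0, 0, 0, 3],
    [0, 0, 8, 0, 0, 0, 3],
    [0, 0, 5, 0, 0, 0, 3],
    [0, 0, 0, 0, 0, 0, 3],
  ],
)

```text
time_s: 32.42
tool_pos: [0.5861, -0.3731, 0.1005]
ee_rot: [3.139, 0.001, 1.039]
ft_force: [0.4, -0.6, -1.8]
width: 0.0074
```

drive_tool(
  moves=[
    [0, 0, 3, 0, 0, 0, 3],
    [0, 0, 2, 0, 0, 0, 3],
    [0, 0, 0, 0, 0, 0, 3],
  ],
)

```text
time_s: 32.8
tool_pos: [0.5864, -0.3733, 0.0961]
ee_rot: [3.138, 0.001, 1.039]
ft_force: [0.3, -0.3, -1.4]
width: 0.0076
```

drive_tool(
  moves=[
    [0, 0, 2, 0, 0, 0, 3],
    [0, 0, 1, 0, 0, 0, 3],
    [0, 0, 0, 0, 0, 0, 3],
  ],
)

```text
time_s: 33.17
tool_pos: [0.5864, -0.3733, 0.093]
ee_rot: [3.138, 0.001, 1.039]
ft_force: [-0.1, 1.0, -1.2]
width: 0.0074
```

drive_tool(
  moves=[
    [0, 0, 2, 0, 0, 0, 3],
    [0, 0, 0, 0, 0, 0, 3],
  ],
)

```text
time_s: 33.42
tool_pos: [0.5863, -0.3733, 0.0909]
ee_rot: [3.139, 0.001, 1.039]
ft_force: [-1.1, 0.2, -1.0]
width: 0.0073
```

drive_tool(
  moves=[
    [0, 0, 1.5, 0, 0, 0, 3],
    [0, 0, 0, 0, 0, 0, 3],
  ],
)

```text
time_s: 33.67
tool_pos: [0.5864, -0.3733, 0.0895]
ee_rot: [3.139, 0.001, 1.039]
ft_force: [-0.2, -0.2, -1.3]
width: 0.0076
```

drive_tool(
  moves=[
    [0, 0, 2, 0, 0, 0, 3],
    [0, 0, 0, 0, 0, 0, 3],
  ],
)

```text
time_s: 33.92
tool_pos: [0.5867, -0.3735, 0.0891]
ee_rot: [3.137, 0.001, 1.039]
ft_force: [-2.5, 1.4, 8.3]
width: 0.0076
```

drive_tool(
  moves=[
    [0, 0, 2, 0, 0, 0, 3],
    [0, 0, 0, 0, 0, 0, 3],
  ],
)

```text
time_s: 34.17
tool_pos: [0.587, -0.3737, 0.089]
ee_rot: [3.135, 0.001, 1.039]
ft_force: [-4.5, 2.5, 20.4]
width: 0.0072
```

drive_tool(
  moves=[
    [0, 0, -3, 0, 0, 0, 3],
    [0, 0, 0, 0, 0, 0, 20],
    [0, 0, 0, 0, 0, 0, 30],
    [0, 0, 0, 0, 0, 0, 30],
  ],
)

```text
time_s: 34.67
tool_pos: [0.5864, -0.3732, 0.0883]
ee_rot: [3.139, 0.001, 1.039]
ft_force: [-0.1, -0.5, 0.1]
width: 0.03
```

drive_tool(
  moves=[
    [0, 0, -20, 0, 0, 0, 30],
    [0, 0, -40, 0, 0, 0, 30],
    [0, 0, -50, 0, 0, 0, 30],
    [0, 0, -20, 0, 0, 0, 50],
  ],
)

```text
time_s: 35.17
tool_pos: [0.587, -0.3735, 0.2219]
ee_rot: [3.134, 0.001, 1.039]
ft_force: [1.3, -0.5, -0.1]
width: 0.0474
```

```bash
python3 - <<'E'
from fit import *
snap('wrist','w18'); 
g=(.4842,-.2434,.0574,np.radians(-32.7)); R,Rt=paneT(g)
t=np.array(g[:3])+R@[0,0,.118]; print(t)
plan(t,Rt,g=50,n=8)
E
```

```text
[ 0.45867235 -0.22701154  0.17143402]
from [ 587.2 -373.7  223.5] dist 201.9 rot [-14.38  -0.24   2.2 ] minrows 4
[[8,-23,6,-1.8,0,0.3,50],[7,-24,6,-1.8,0,0.3,50],[8,-23,5,-1.8,0,0.3,50],[7,-24,4,-1.8,0,0.3,50],[7,-24,3,-1.8,-0.1,0.2,50]]
[[7,-24,3,-1.8,0,0.3,50],[7,-24,1,-1.8,-0.1,0.2,50],[7,-25,1,-1.8,0,0.3,50]]
end [ 458.3 -226.7  171.7]
```

View pics/w18.png

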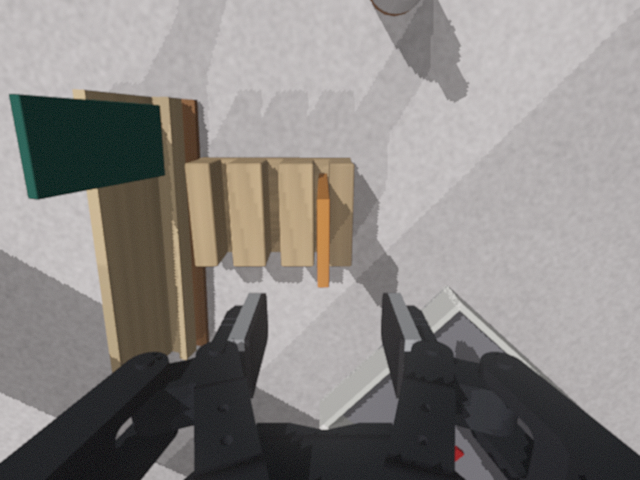

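drive_tool(
  moves=[
    [8, -23, 3, -1.8, 0, 0.3, 50],
    [7, -24, 3, -1.8, 0, 0.3, 50],
    [8, -23, 5, -1.8, 0, 0.3, 50],
    [7, -24, 4, -1.8, 0, 0.3, 50],
    [7, -24, 4, -1.8, -0.1, 0.2, 50],
  ],
)

```text
time_s: 35.85
tool_pos: [0.5047, -0.2805, 0.1908]
ee_rot: [2.981, 0.001, 1.014]
ft_force: [-0.1, 0.4, 0.8]
width: 0.0498
```

drive_tool(
  moves=[
    [7, -24, 4, -1.8, 0, 0.3, 50],
    [7, -24, 3, -1.8, -0.1, 0.2, 50],
    [7, -25, 2, -1.8, 0, 0.3, 50],
    [0, 0, 0, 0, 0, 0, 50],
    [0, 0, 0, 0, 0, 0, 50],
  ],
)

```text
time_s: 36.48
tool_pos: [0.4581, -0.2265, 0.1692]
ee_rot: [2.886, -0.0, 1.0]
ft_force: [0.4, -0.6, -0.1]
width: 0.05
```

```bash
python3 - <<'E'
from fit import *
im,_=snap('wrist','w19')
cv2.imwrite('pics/w19a.png',cv2.resize(im[150:350,260:390,::-1],None,fx=4,fy=4,interpolation=cv2.INTER_CUBIC)[:, :])
g=(.4842,-.2434,.0574,np.radians(-32.7)); R,Rt=paneT(g)
plan(np.array(g[:3])+R@[0,0,.038],Rt,g=50,n=4)
c=pickle.load(open('pics/w19.pkl','rb'))
X=np.array([(-4,30,80),(4,30,80),(-4,-30,80),(4,-30,80),(-4,30,-40),(4,30,-40)])/1000
print(proj(c,X@R.T+np.array(g[:3])).round(0).tolist())
E
```

```text
from [ 458.4 -226.8  169.3] dist 78.0 rot [-0.27 -0.03 -0.01] minrows 2
[[0,0,20,-0.1,0,0,50],[0,1,19,-0.1,0,0,50],[0,0,20,0,0,0,50],[0,0,19,-0.1,0,0,50]]
end [ 475.9 -238.    94.1]
[[319.0, 219.0], [336.0, 219.0], [320.0, 327.0], [334.0, 327.0], [322.0, 181.0], [332.0, 181.0]]
```

View pics/w19.png

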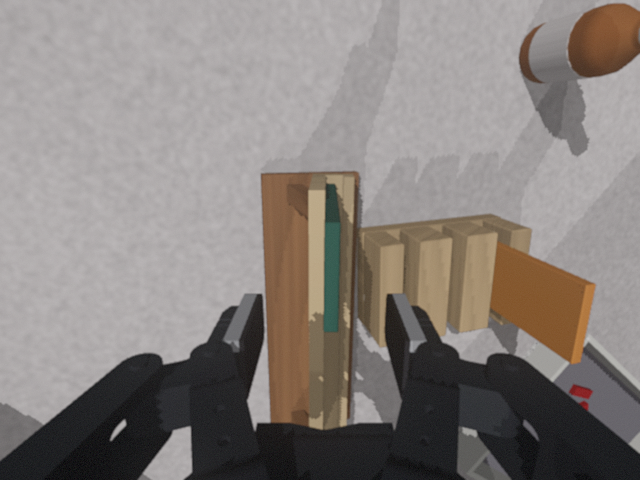

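View pics/w19a.png

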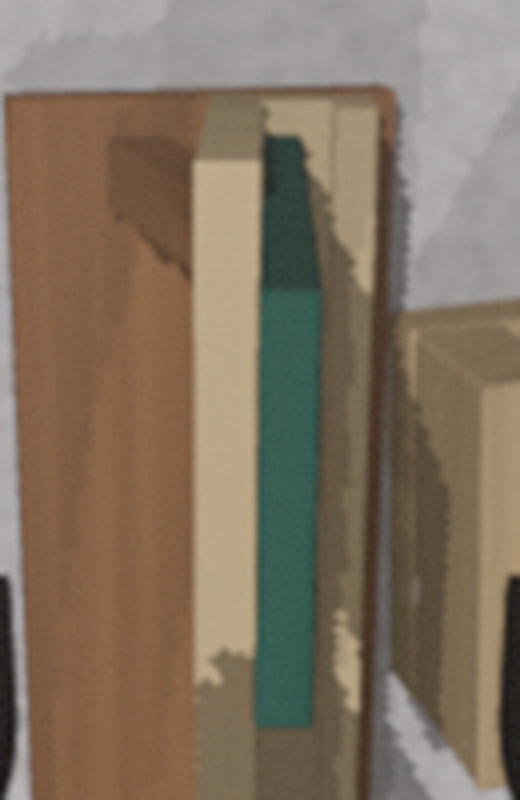

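```bash
python3 - <<'E'
from fit import *
c=pickle.load(open('pics/w19.pkl','rb'))
f=lambda x,y:(260+(x-1.5)/4,150+(y-1.5)/4)
A=[((-4,30,80),f(261,290)),((4,30,80),f(321,290)),((-4,-30,80),f(255,727)),((4,-30,80),f(313,727)),((4,30,-40),f(301,137))]
g,e=panefit(c,A,(.48,-.24,.057,-.58),fitlean=True); print(g[:3].round(4),np.degrees(g[3]).round(2),g[4:],e.round(1).tolist())
R,Rt=paneT(g,g[4])
s=get_state(); T=Rn.from_euler('xyz',s['ee_rot']).as_matrix()
print('pane top in tool mm',T.T@(np.array(g[:3])+R@[0,0,.08]-s['tool_pos'])*1000)
plan(np.array(g[:3])+R@[0,0,.038],Rt,g=50,n=4)
E
```

```text
[ 0.4846 -0.2454  0.0599] -33.25 [0.25834056] [[-0.7, 0.1], [0.8, 0.3], [-0.3, -0.2], [0.2, -0.0], [-0.0, -0.3]]
pane top in tool mm [-1.29413424  3.20251308 33.91072227]
from [ 458.4 -226.8  169.3] dist 76.0 rot [-0.17 -0.17  0.52] minrows 2
[[0,1,19,0,0,0.1,50],[-1,1,19,-0.1,-0.1,0.1,50],[0,0,19,0,0,0.2,50],[0,1,19,-0.1,-0.1,0.1,50]]
end [ 476.5 -239.6   96.5]
```

drive_tool(
  moves=[
    [0, 2, 22, 0, 0, 0.2, 50],
    [-1, 1, 22, 0, 0, 0.2, 50],
    [0, 1, 20, 0, 0, 0.1, 50],
    [0, 0, 14, 0, 0, 0, 50],
    [0, 0, 0, 0, 0, 0, 50],
  ],
  newtons=40,
)

```text
time_s: 37.15
tool_pos: [0.4767, -0.2399, 0.0935]
ee_rot: [2.889, -0.002, 0.991]
ft_force: [-0.1, 0.2, 0.6]
width: 0.0501
```

```bash
python3 - <<'E'
from fit import *
s=get_state(); print(np.round(s['tool_pos'],4),np.round(s['ft_force'],1))
snap('wrist','w20')
E
```

```text
[ 0.4767 -0.2399  0.0935] [-0.1  0.2  0.6]
```

View pics/w20.png

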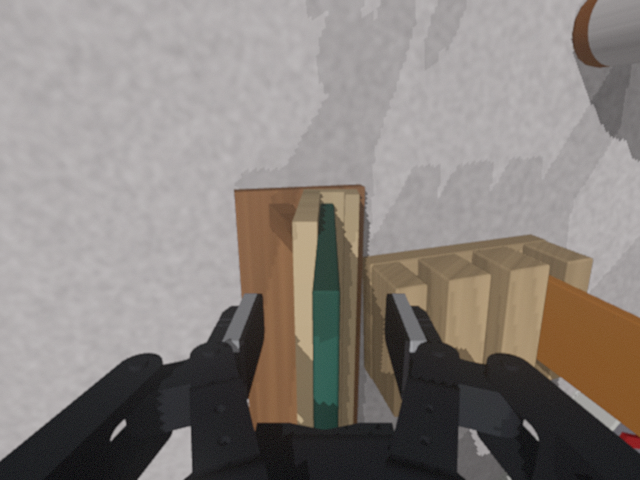

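drive_tool(
  moves=[
    [0, 0, 0, 0, 0, 0, 25],
    [0, 0, 0, 0, 0, 0, 3],
    [0, 0, 0, 0, 0, 0, 3],
    [0, 0, 0, 0, 0, 0, 3],
    [0, 0, 0, 0, 0, 0, 3],
  ],
)

```text
time_s: 37.83
tool_pos: [0.4773, -0.24, 0.0954]
ee_rot: [2.885, -0.003, 0.992]
ft_force: [-1.5, 0.6, 6.2]
width: 0.0078
```

drive_tool(
  moves=[
    [0, 0, -15, 0, 0, 0, 3],
    [0, 0, -30, 0, 0, 0, 3],
    [0, 0, -35, 0, 0, 0, 3],
    [0, 0, -30, 0, 0, 0, 3],
  ],
)

```text
time_s: 38.33
tool_pos: [0.453, -0.2245, 0.202]
ee_rot: [2.887, -0.003, 0.992]
ft_force: [0.9, 0.2, -2.1]
width: 0.0075
```

```bash
python3 - <<'E'
from fit import *
ang=np.radians(-30.5); ex=np.array([np.cos(ang),np.sin(ang)]); ey=np.array([-ex[1],ex[0]])
slot=np.array([.5482,-.3533])-.042*ex+.0025*ey; print(slot)
plan([*slot,.20],Rdown(ang+np.pi/2),g=3,n=7)
E
```

```text
[ 0.51328042 -0.32982932]
from [ 453.  -224.5  202. ] dist 121.4 rot [14.57  0.19 -2.68] minrows 3
[[-8,15,4,2.1,0,-0.4,3],[-8,15,4,2.1,0,-0.4,3],[-8,15,3,2.1,0,-0.4,3],[-8,15,2,2.1,0,-0.4,3],[-8,15,2,2.1,0.1,-0.4,3]]
[[-9,15,2,2,0,-0.3,3],[-8,15,0,2.1,0.1,-0.4,3]]
end [ 513.2 -329.4  200.4]
```

drive_tool(
  moves=[
    [-8, 15, 4, 2.1, 0, -0.4, 3],
    [-8, 15, 4, 2.1, 0, -0.4, 3],
    [-8, 15, 3, 2.1, 0, -0.4, 3],
    [-8, 15, 2, 2.1, 0, -0.4, 3],
    [-8, 15, 2, 2.1, 0.1, -0.4, 3],
  ],
)

```text
time_s: 38.95
tool_pos: [0.4967, -0.3, 0.1995]
ee_rot: [3.072, 0.001, 1.026]
ft_force: [0.0, 0.6, -1.1]
width: 0.0074
```

drive_tool(
  moves=[
    [-9, 15, 2, 2, 0, -0.3, 3],
    [-8, 15, 20, 2.1, 0.1, -0.4, 3],
    [0, 0, 20, 0, 0, 0, 3],
    [0, 0, 0, 0, 0, 0, 3],
    [0, 0, 0, 0, 0, 0, 3],
  ],
)

```text
time_s: 39.58
tool_pos: [0.5143, -0.33, 0.1601]
ee_rot: [3.142, -0.0, 1.039]
ft_force: [0.4, 0.1, -1.0]
width: 0.0075
```

```bash
python3 - <<'E'
from fit import *
s=get_state(); print(np.round(s['tool_pos'],4),np.round(s['ee_rot'],4),np.round(s['ft_force'],1))
im,_=snap('wrist','w21')
cv2.imwrite('pics/w21a.png',cv2.resize(im[60:330,220:500,::-1],None,fx=2.2,fy=2.2,interpolation=cv2.INTER_CUBIC))
E
```

```text
[ 0.5143 -0.33    0.1601] [ 3.1415e+00 -1.0000e-04  1.0385e+00] [ 0.4  0.1 -1. ]
```

View pics/w21a.png

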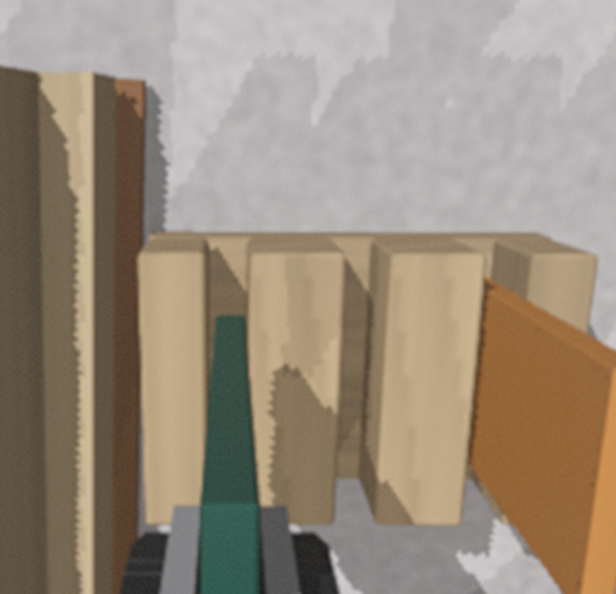

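```bash
python3 - <<'E'
from fit import *
m=camera_model('wrist'); H=np.linalg.inv(np.array(m['hand_eye'])); 
c=pickle.load(open('pics/w21.pkl','rb'))
f=lambda x,y:(220+(x-.6)/2.2,60+(y-.6)/2.2)
far=[(-69,(138,254)),(-48.5,(205,252)),(-35.5,(250,252)),(-6.5,(343,250)),(6.5,(380,250)),(35.5,(482,250)),(69,(595,252))]
near=[(-69,(147,523)),(-6.5,(334,523)),(6.5,(375,523)),(35.5,(462,523))]
pts=[((x,45,55),f(*u)) for x,u in far]+[((x,-45,55),f(*u)) for x,u in near]
s=get_state();T=Rn.from_euler('xyz',s['ee_rot']).as_matrix()
g,e=rackfit(c,pts); print('rack',g[:2].round(4),np.degrees(g[2]).round(2)); print(e.round(1).tolist())
R=Rn.from_euler('z',g[2]).as_matrix(); slot=np.array([g[0],g[1],.055])+R@[-.042,0,0]
print('slot in tool mm',T.T@(slot-s['tool_pos'])*1000,'yaw err', np.degrees(g[2])+90-np.degrees(s['ee_rot'][2]))
ct=(c[0],H[:3,:3],H[:3,3])
U=np.array([f(202,505),f(258,505),f(217,317),f(245,317)])
def res(q): 
    P=proj(ct,[[q[0]+.03,q[2]-.004,q[1]],[q[0]+.03,q[2]+.004,q[1]],[q[0]+.03,q[3]-.004,q[1]+.12],[q[0]+.03,q[3]+.004,q[1]+.12]]); return (P-U).ravel()
r=least_squares(res,[0,-.04,0,0]); print('pane x0,ztop,y top,y bottom mm',r.x*1000,r.fun.round(1))
E
```

```text
rack [ 0.5479 -0.3525] -30.03
[[-2.0, -0.8], [-1.1, -0.1], [-1.8, -0.3], [0.3, 0.3], [3.3, 0.2], [1.3, -0.2], [1.2, -1.4], [-0.9, 1.4], [0.2, 0.9], [-0.5, 0.8], [-0.1, 0.5]]
slot in tool mm [ -2.70281098  -1.9724246  105.5123093 ] yaw err 0.45635757241988983
pane x0,ztop,y top,y bottom mm [-2.24448394e+00 -4.01424724e+01 -2.89712913e-01 -3.83281045e-02] [-0.6 -0.1  0.6 -0.1 -0.3  0.2  0.3  0.2]
```

drive_tool(
  moves=[
    [0, -0.8, 10, 0, 0, 0, 3],
    [0, 0, 10, 0, 0, 0, 3],
    [0, 0, 10, 0, 0, 0, 3],
    [0, 0, 6, 0, 0, 0, 3],
    [0, 0, 0, 0, 0, 0, 3],
  ],
)

```text
time_s: 40.25
tool_pos: [0.5134, -0.3295, 0.1228]
ee_rot: [-3.14, -0.0, 1.038]
ft_force: [-0.1, -0.3, -2.1]
width: 0.0075
```

drive_tool(
  moves=[
    [0, 0, 10, 0, 0, 0, 3],
    [0, 0, 10, 0, 0, 0, 3],
    [0, 0, 7, 0, 0, 0, 3],
    [0, 0, 0, 0, 0, 0, 3],
  ],
)

```text
time_s: 40.75
tool_pos: [0.5133, -0.3295, 0.0957]
ee_rot: [-3.14, -0.0, 1.038]
ft_force: [0.4, 0.1, -1.1]
width: 0.0073
```

drive_tool(
  moves=[
    [0, 0, 2, 0, 0, 0, 3],
    [0, 0, 1, 0, 0, 0, 3],
    [0, 0, 0, 0, 0, 0, 3],
  ],
)

```text
time_s: 41.12
tool_pos: [0.5137, -0.3297, 0.0936]
ee_rot: [-3.141, -0.0, 1.038]
ft_force: [-0.2, 0.7, -0.7]
width: 0.0076
```

drive_tool(
  moves=[
    [0, 0, 2, 0, 0, 0, 3],
    [0, 0, 0, 0, 0, 0, 3],
  ],
)

```text
time_s: 41.38
tool_pos: [0.5136, -0.3297, 0.0914]
ee_rot: [-3.141, -0.0, 1.038]
ft_force: [-0.6, 0.5, -1.4]
width: 0.0075
```

drive_tool(
  moves=[
    [0, 0, 2, 0, 0, 0, 3],
    [0, 0, 0, 0, 0, 0, 3],
  ],
)

```text
time_s: 41.62
tool_pos: [0.5139, -0.3299, 0.0899]
ee_rot: [3.141, 0.0, 1.038]
ft_force: [-1.2, -0.4, 2.5]
width: 0.0076
```

drive_tool(
  moves=[
    [0, 0, 0.5, 0, 0, 0, 3],
    [0, 0, -1, 0, 0, 0, 20],
    [0, 0, 0, 0, 0, 0, 28],
    [0, 0, 0, 0, 0, 0, 28],
  ],
)

```text
time_s: 42.12
tool_pos: [0.5136, -0.3297, 0.0898]
ee_rot: [-3.141, -0.0, 1.039]
ft_force: [0.3, -0.2, -0.8]
width: 0.0282
```

drive_tool(
  moves=[
    [0, 0, -20, 0, 0, 0, 28],
    [0, 0, -40, 0, 0, 0, 28],
    [0, 0, -50, 0, 0, 0, 28],
    [0, 0, -30, 0, 0, 0, 28],
  ],
)

```text
time_s: 42.62
tool_pos: [0.5141, -0.33, 0.2324]
ee_rot: [3.139, 0.0, 1.038]
ft_force: [0.0, -0.7, 0.1]
width: 0.0277
```

drive_tool(
  moves=[
    [-40, -40, -10, 0, 0, 0, 28],
    [-40, -40, -10, 0, 0, 0, 28],
    [-30, -40, 0, 0, 0, 0, 28],
    [0, 0, 0, 0, 0, 0, 28],
    [0, 0, 0, 0, 0, 0, 28],
  ],
)

```text
time_s: 43.25
tool_pos: [0.3547, -0.3639, 0.2502]
ee_rot: [3.141, -0.0, 1.038]
ft_force: [-1.0, -0.8, -0.5]
width: 0.028
```

```bash
python3 - <<'E'
from fit import *
s=get_state(); print(np.round(s['tool_pos'],4),s['time_s'])
im,_=snap('wrist','w22'); snap('side','s22'); snap('top','t22')
E
```

```text
[ 0.3547 -0.3639  0.2502] 43.25
```

View pics/w22.png

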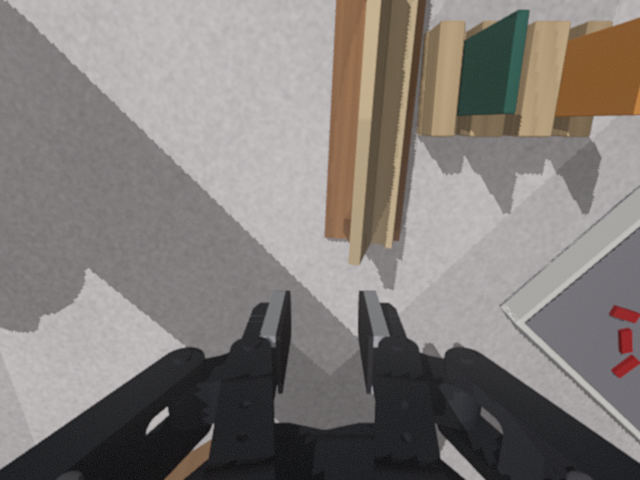

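View pics/s22.png

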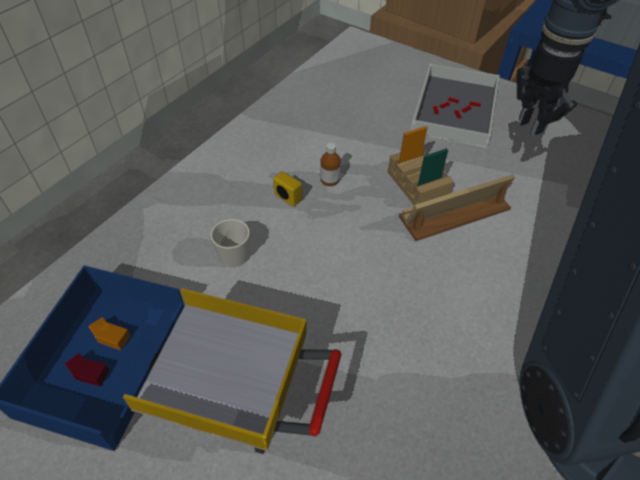

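```bash
python3 - <<'E'
from fit import *
R=Rn.from_euler('z',np.radians(-30.5)).as_matrix(); o=np.array([.5482,-.3533,0])
for f in ('s22','t22'):
    im=np.load(f'pics/{f}.npy'); c=pickle.load(open(f'pics/{f}.pkl','rb')); hsv=cv2.cvtColor(im,cv2.COLOR_RGB2HSV)
    for n,sx,lo,hi in (('amber',.042,(9,150,90),(18,255,255)),('green',-.042,(75,100,20),(95,255,255))):
        X=np.array([[sx+a,b,z] for a in (-.004,.004) for b in (-.03,.03) for z in (.055,.135)]); P=proj(c,X@R.T+o)
        m=cv2.inRange(hsv,np.array(lo),np.array(hi)); x0,y0=P.min(0).astype(int)-15; x1,y1=P.max(0).astype(int)+15
        q=np.zeros_like(m); q[y0:y1,x0:x1]=m[y0:y1,x0:x1]; v,u=np.nonzero(q)
        print(f,n,'pred box',P.min(0).round(0),P.max(0).round(0),'seen',(u.min(),v.min()),(u.max(),v.max()) if len(u) else None,len(u))
# top corners in wrist image vs prediction
c=pickle.load(open('pics/w22.pkl','rb'))
for n,sx in (('amber',.042),('green',-.042)):
    X=np.array([[sx+a,b,.135] for a in (-.004,.004) for b in (-.03,.03)]); print(n,proj(c,X@R.T+o).round(0).tolist())
# bin/barrow compare
a=np.load('pics/t12.npy').astype(int); b=np.load('pics/t22.npy').astype(int); d=np.abs(a-b).max(2)[90:350,80:240]; print('changed px barrow/bin since t12',(d>40).sum())
E
```

```text
s22 amber pred box [399. 125.] [428. 161.] seen (np.int64(399), np.int64(127)) (np.int64(426), np.int64(162)) 634
s22 green pred box [418. 147.] [449. 184.] seen (np.int64(419), np.int64(150)) (np.int64(446), np.int64(184)) 580
t22 amber pred box [480. 235.] [519. 258.] seen (np.int64(477), np.int64(235)) (np.int64(517), np.int64(256)) 480
t22 green pred box [463. 270.] [501. 291.] seen (np.int64(461), np.int64(271)) (np.int64(497), np.int64(288)) 326
amber [[630.0, 118.0], [654.0, 14.0], [642.0, 118.0], [667.0, 14.0]]
green [[501.0, 118.0], [515.0, 14.0], [514.0, 118.0], [528.0, 14.0]]
changed px barrow/bin since t12 0
```

Colour-mask boxes for both panes match the predicted standing positions to within about 4 px in the side and top views. The bin and barrow haven't changed since they were lowered. Handing in.

```bash
python3 - <<'E'
from rig import *
s=get_state(); print(s['time_s'],s['ft_force'])
print(job_done())
E
```

```text
43.4 [ 0.180957    0.18569018 -0.48999222]
the job is handed in; nothing more can be done
None
```

I cleared the bench and handed the job in at 43.4 s of the 210 s allowed; the hand-in gives no verdict.

- **Offcuts:** I found two, one wine-red and one orange. I put both in the barrow tray, then lifted the handle to about 0.97 rad. Both slid into the blue bin and lie flat in it in the last side picture.
- **Barrow:** I lowered it back onto its legs and let go. It looks level in the pictures. Its place and the bin's showed no changed pixels in the top view between then and the end. The wrist force briefly reached 69 N as it settled, which is under the 120 N limit.
- **Panes:** I found two, one amber and one green. Each stands in an outer rack slot, amber in the one away from the leaning rest and green in the one next to it. I pushed both down until I felt the slot floor, then released them. In the side, top and wrist views they sit within about 4 pixels of where centred, upright panes should appear.
- **Bottle, jar and tape measure:** I did not go near them, and they look unmoved in the last side picture.
- **Checks that disagreed:** The far wrist picture put the resting panes up to 8 mm lower than the close one. The close reading agreed with the floor contact when I lowered the amber pane. I could not view the last top picture because the picture limit was reached, so I checked it only by code.

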